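# Send a tote of finished parts down the roller lane

## Task

Swing the gate lever at the bay mouth open until it lies straight along the roller lane, and put every finished flanged part from the catch tray into the tote while it stands at the loading end; the threaded boss and the plain blank stay in the tray. Then push the loaded tote along the rollers into the station bay until it is fully home against the end stop, and swing the gate lever back straight across the lane behind it. Do not tip the tote or disturb the tools and other things lying around.

Things in the scene. Friction and masses are not known exactly. Their poses are not given: they have to be found in the camera images.
- roller_lane: roller lane fixed to the bench, 110 mm wide; origin on the bench top on its centre line; y runs along it from the loading end (y = -225 mm) to the station bay, z up. Fourteen free rollers, tops 45 mm above the bench; rails 98 mm apart inside, tops 60 mm above the bench, in the bay (from y = 84 mm) 87 mm; the bay's end stop with rubber buffers meets the tote at y = 235 mm
- lane_bay (a point): in the station bay at roller-top height, y = 155 mm along the lane: the tote's underside centre lies here when it touches the end stop; axes as the lane's
- gate (a joint): gate lever at the bay mouth, turning level about an upright pillar on the lane's -x side; 0 = straight across the lane, 1.571 rad = straight along the lane, its arm pointing to the loading end beside the rail, clear of the tote; range -0.2 to 1.8, friction (about 0.12 N m) holds it anywhere. The arm reaches 112 mm from the hinge, is 10 mm thick and lies 66 to 80 mm above the bench; closed, it passes just behind a tote that is home
- gate_hinge (a point): on the gate's upright hinge axis, 73 mm above the bench
- gate_grip (a point): on the gate's handle, an upright black round post 14 mm thick on the arm, 90 mm from the hinge axis, rising from 80 to 130 mm above the bench; this point lies 115 mm above the bench
- tote_floor (a point): centre of the inner floor (4 mm above the underside) of the loose grey open tote, 90 mm (x, across the lane) by 160 mm (y, along the lane) by 45 mm high outside, walls 4 mm, 250 to 500 g empty; it stands on the rollers near the loading end; axes nearly as the lane's
- catch_tray: fixed steel catch tray, 140 mm (x) by 240 mm (y), walls 3 mm thick and 13 mm high; origin under its centre on the bench, inner floor 3 mm above the bench
- part_1_c (a point): a finished part: pale metal flanged body, a wavy-edged flange 30 mm across and 11 mm thick with an 18 mm tube standing on it, 36 mm tall in all, 75 g; the point is on its axis half-way up (18 mm above its underside when upright), its z axis points from flange to tube end; it starts upright in the catch tray; may be absent
- part_2_c (a point): a finished part: pale metal flanged body, a wavy-edged flange 30 mm across and 11 mm thick with an 18 mm tube standing on it, 36 mm tall in all, 75 g; the point is on its axis half-way up (18 mm above its underside when upright), its z axis points from flange to tube end; it starts upright in the catch tray; may be absent
- part_3_c (a point): a finished part: pale metal flanged body, a wavy-edged flange 30 mm across and 11 mm thick with an 18 mm tube standing on it, 36 mm tall in all, 75 g; the point is on its axis half-way up (18 mm above its underside when upright), its z axis points from flange to tube end; it starts upright in the catch tray; may be absent
- part_4_c (a point): a finished part: pale metal flanged body, a wavy-edged flange 30 mm across and 11 mm thick with an 18 mm tube standing on it, 36 mm tall in all, 75 g; the point is on its axis half-way up (18 mm above its underside when upright), its z axis points from flange to tube end; it starts upright in the catch tray; may be absent
- part_5_c (a point): a finished part: pale metal flanged body, a wavy-edged flange 30 mm across and 11 mm thick with an 18 mm tube standing on it, 36 mm tall in all, 75 g; the point is on its axis half-way up (18 mm above its underside when upright), its z axis points from flange to tube end; it starts upright in the catch tray; may be absent
- part_6_c (a point): a finished part: pale metal flanged body, a wavy-edged flange 30 mm across and 11 mm thick with an 18 mm tube standing on it, 36 mm tall in all, 75 g; the point is on its axis half-way up (18 mm above its underside when upright), its z axis points from flange to tube end; it starts upright in the catch tray; may be absent
- boss_c (a point): threaded boss, unfinished, 34 mm across and 40 mm tall with a narrower neck, standing in the catch tray; stays there; the point is on its axis half-way up
- blank_c (a point): plain round turned blank, 20 mm across and 30 mm tall, no flange, standing in the catch tray; stays there; the point is on its axis half-way up
- tape: blue tape roll, 96 mm, lying left of the vice; bystander
- caliper: caliper lying to the right of the catch tray; bystander
- marker: red and white marker lying to the right; bystander
- deburrer: blue deburring tool lying to the right; bystander
- tote: the same tote; origin at the centre of its underside

How it is judged:
On the way, in this order (a step that is already met when the one before it is completed fails the run):
1. all finished parts lie in the tote at the loading half of the lane, and the gate lever lies along the lane (1.40 to 1.74 rad) (x of part_1_c in the frame of tote_floor between -0.043 and 0.043 m and y of part_1_c in the frame of tote_floor between -0.078 and 0.078 m and z of part_1_c in the frame of tote_floor between 0 and 0.045 m and x of part_2_c in the frame of tote_floor between -0.043 and 0.043 m and y of part_2_c in the frame of tote_floor between -0.078 and 0.078 m and z of part_2_c in the frame of tote_floor between 0 and 0.045 m and x of part_3_c in the frame of tote_floor between -0.043 and 0.043 m and y of part_3_c in the frame of tote_floor between -0.078 and 0.078 m and z of part_3_c in the frame of tote_floor between 0 and 0.045 m and x of part_4_c in the frame of tote_floor between -0.043 and 0.043 m and y of part_4_c in the frame of tote_floor between -0.078 and 0.078 m and z of part_4_c in the frame of tote_floor between 0 and 0.045 m and x of part_5_c in the frame of tote_floor between -0.043 and 0.043 m and y of part_5_c in the frame of tote_floor between -0.078 and 0.078 m and z of part_5_c in the frame of tote_floor between 0 and 0.045 m and x of part_6_c in the frame of tote_floor between -0.043 and 0.043 m and y of part_6_c in the frame of tote_floor between -0.078 and 0.078 m and z of part_6_c in the frame of tote_floor between 0 and 0.045 m and value of joint gate between 1.4 and 1.74 rad and y of tote_floor in the frame of roller_lane below -0.03 m), for 0.2 s.
2. the tote is fully home in the bay (y of tote_floor in the frame of lane_bay above -0.012 m and z of tote_floor in the frame of lane_bay below 0.012 m and angle between tote_floor's own z axis and vertical below 0.1 rad), for 0.2 s.
3. the gate lever is back straight across the lane (value of joint gate between -0.12 and 0.12 rad), for 0.2 s.
At the end, for the whole second after the job is handed in: Every finished part is inside the tote; the tote stands level on the rollers in the bay, within 12 mm of the end stop; the gate lever is across the lane within 0.12 rad; the boss and the blank are still in the catch tray; tote and gate are at rest (all of step 2 and all of step 3 and x of part_1_c in the frame of tote_floor between -0.043 and 0.043 m and y of part_1_c in the frame of tote_floor between -0.078 and 0.078 m and z of part_1_c in the frame of tote_floor between 0 and 0.045 m and x of part_2_c in the frame of tote_floor between -0.043 and 0.043 m and y of part_2_c in the frame of tote_floor between -0.078 and 0.078 m and z of part_2_c in the frame of tote_floor between 0 and 0.045 m and x of part_3_c in the frame of tote_floor between -0.043 and 0.043 m and y of part_3_c in the frame of tote_floor between -0.078 and 0.078 m and z of part_3_c in the frame of tote_floor between 0 and 0.045 m and x of part_4_c in the frame of tote_floor between -0.043 and 0.043 m and y of part_4_c in the frame of tote_floor between -0.078 and 0.078 m and z of part_4_c in the frame of tote_floor between 0 and 0.045 m and x of part_5_c in the frame of tote_floor between -0.043 and 0.043 m and y of part_5_c in the frame of tote_floor between -0.078 and 0.078 m and z of part_5_c in the frame of tote_floor between 0 and 0.045 m and x of part_6_c in the frame of tote_floor between -0.043 and 0.043 m and y of part_6_c in the frame of tote_floor between -0.078 and 0.078 m and z of part_6_c in the frame of tote_floor between 0 and 0.045 m and x of boss_c in the frame of catch_tray between -0.07 and 0.07 m and y of boss_c in the frame of catch_tray between -0.12 and 0.12 m and z of boss_c in the frame of catch_tray between 0 and 0.05 m and x of blank_c in the frame of catch_tray between -0.07 and 0.07 m and y of blank_c in the frame of catch_tray between -0.12 and 0.12 m and z of blank_c in the frame of catch_tray between 0 and 0.05 m and linear speed of tote below 0.01 m/s and velocity of joint gate between -0.05 and 0.05 rad/s); the robot touches nothing.
It fails at once if the tote is tipped by more than about 17 degrees (angle between tote_floor's own z axis and vertical above 0.3 rad).
It fails at once if a bystander (tape roll, caliper, marker, deburring tool) is moved more than 40 mm (distance of any of tape, caliper, marker, deburrer from where it was at the start of the episode above 0.04 m).
Of part_1, part_2, part_3, part_4, part_5, part_6 only 4 to 6 are there at a start; the rules pass over those that are not, and their reading is None.
At some moment in a run one of part_1, part_2, part_3, part_4, part_5, part_6 may be knocked a few centimetres aside while the robot is not near it.
Once in a run the grip may slacken for a moment while it holds something.
It also fails if it takes over 210 s, if anything falls off the work surface, if the arm or the gripper's body presses on something with over 40 N, if the wrist force passes 120 N, or if a joint passes its speed limit or range.

## Robot

A 6-joint arm with a two-finger parallel gripper is mounted at the origin on a cart in front of the work surface, level with it; the furniture and walls round the work are solid. World frame = base frame: x ahead of the robot, y to its left, z up, the work surface at z = 0. Lengths are in m, angles in rad, forces in N, time in s.
With the tool pointing down it reaches from about 0.25 to 0.775 m from the base axis. Payload 4 kg.
Tool frame: the origin (TCP) lies between the finger pads; the fingertips stand 22 mm ahead of it and the grasp point (between the pads) lies 3 mm ahead of it; z points along the fingers, y is the line along which they close (so a half turn about z gives the same grasp; the last joint's range is limited). The gripper opens to 85 mm and grips with 20 to 120 N. Pads are 22 mm wide; open, the fingers measure 114 mm over their backs; the gripper's body (76 mm by 85 mm) begins 54 mm behind the grasp point. The pads swing forward as they close: fully open they stand 13 mm farther back than shut.
Start: joints at [-1.309, 0.087, 1.371, -0, 1.684, -0.103], TCP at [0.196, -0.514, 0.253] pointing down, gripper open.
Joint ranges: [-3.1, 3.1], [-0.76, 2.03], [0.27, 2.55], [-1.08, 4.22], [0.17, 2.65], [-2.57, 2.57]. Speed limits (rad/s): [2.79, 2.79, 3.14, 3.14, 3.14, 3.14].

## Interface

Orientations are given as a unit quaternion [w, x, y, z].
In Python, from plant import ctrl, imaging gives the robot as it stands.
- The arm moves only by the tool move_arm, never from a script. Its argument "increments" is a list of rows, each a list of 3 entries, a list of its own where there are three numbers: the turn, a rotation vector about the tool's x, y, z in rad, then the shift along the tool's x, y, z in m, then the opening, from 0 (shut) to 1 (fully open). A call has 1 to 12 rows; each row shifts and turns the commanded pose from where the row before left it, along the tool's axes as they then stand; what a row does not reach is not made up. A row lasts 1/12 s, in which the tool goes at most 41.7 mm and 7.16 degrees, less where a joint would pass 70% of its speed; a pose out of reach is approached as far as the arm can. A call with a gripper value outside its range is refused whole. The fingers move at their own pace and stop on an object; "force" is the grip in N (left out, the last holds). Time passes only in rows, so rows that do not move let the fingers close. It gives the time, the measured TCP pose, the force and the opening at its end, in the units of the state.
- ctrl.observe(): the state, without advancing time (a new reading comes with each control period).
- imaging.capture(name): name is "scene" or "top" or "wrist"; returns (picture, depth): 400x640x3 uint8, blue, green, red; 400x640 float32, m along the optical axis (not along the pixel's ray), 0 where there is no reading.
- imaging.calibration(name): a dict with "vertical_fov" (degrees; the focal length in pixels is half the picture's height over the tangent of half this angle, whatever the lens; pixels are square), "cx", "cy" (the principal point, pixels), "R" (3x3) and "t" (3): a world point X has camera coordinates R X + t. Camera axes: x right, y down, z forward; pixel columns grow to the right and rows downward; lengths in m; the calibration is good to about 2 mm. A picture is of the moment at which its call begins: read the wrist's pose just before it. calibration takes no time and is no camera call; for the wrist camera it gives the pose at the moment of the call.
- ctrl.close_job(): hands the job in, once; it reports no verdict.
The state is a dict: "time": time; "joint_pos": joint angles; "qd": joint speeds; "joint_torque": joint torques, N m; "eef_pos": TCP position; "ee_rot": TCP orientation; "contact_force": force on the tool from outside, world axes, zero at the start; "wrist_torque": the same for the moment, N m; "gripper_width": finger opening in m.
Only numpy, scipy, OpenCV 4.12 (cv2) and the standard library are available. Lean on these libraries where they do the work, as an engineer would, in place of code of your own. Each camera call takes 0.05 s, during which the arm holds its last target. There are 200 camera calls.

## Working session

There is one attempt and no reset: what is moved stays moved. The work goes in short steps, Python scripts to look and compute and a tool call to move; the robot and the scene stay as the last step left them, time stands still between calls to the robot, and variables do not carry over. Pictures are saved under pics/ and viewed, on a budget of 14 in all, crops included, one or two more only if the job needs it, and the job is handed in when it is done.

Besides the shell and the picture viewer there is one more tool, called after "Request:" as a command line: name --argument value ..., lists and objects as JSON in quotes. move_arm: Moves the arm, as the interface text tells. Its arguments: {"type":"object","properties":{"increments":{"type":"array","items":{"type":"array"}},"force":{"type":"number"}},"required":["increments"]}

```bash
mkdir -p pics; ls; python3 - <<'E'
from plant import ctrl, imaging
import cv2,numpy as np
print(ctrl.observe())
for n in ("scene","top"):
    p,d=imaging.capture(n); cv2.imwrite(f"pics/{n}0.png",p); np.save(f"{n}0.npy",d)
    print(n,imaging.calibration(n))
E
```

```text
pics
{'time': 0.0, 'joint_pos': array([-1.30911743e+00,  8.79686183e-02,  1.37229947e+00,  1.47116427e-06,
        1.68362543e+00, -1.03111660e-01]), 'qd': array([-0.00108575,  0.00024852,  0.00109296, -0.00134329, -0.00088644,
       -0.00082232]), 'joint_torque': array([-1.33426638e-03, -3.51876426e+01, -3.13273394e+01, -4.73152049e-04,
        1.08670318e-02, -4.51543315e-06]), 'eef_pos': array([ 0.19608255, -0.51335718,  0.25210871]), 'ee_rot': array([-1.14687556e-03,  9.83411380e-01,  1.81385597e-01, -9.03861423e-05]), 'contact_force': array([ 0.20037697, -0.80428807,  0.48990497]), 'wrist_torque': array([ 0.05196198,  0.02689488, -0.00675425]), 'gripper_width': 0.08564397364004024}
scene {'vertical_fov': 52.662055473729126, 'cx': 318.67399545569947, 'cy': 197.46961845687738, 'R': array([[ 0.773004  , -0.6339418 , -0.02413715],
       [-0.31648463, -0.35237588, -0.88072057],
       [ 0.54982023,  0.68843956, -0.47302081]]), 't': array([-0.53584785,  0.14389447,  1.07699506])}
top {'vertical_fov': 53.90890449208767, 'cx': 315.4580169044582, 'cy': 201.28964801574313, 'R': array([[ 0.02040689, -0.99961912,  0.01857862],
       [-0.98313614, -0.02344122, -0.18136658],
       [ 0.18173301, -0.01456418, -0.98324005]]), 't': array([-0.27264553,  0.49135157,  1.17703268])}
```

View pics/scene0.png

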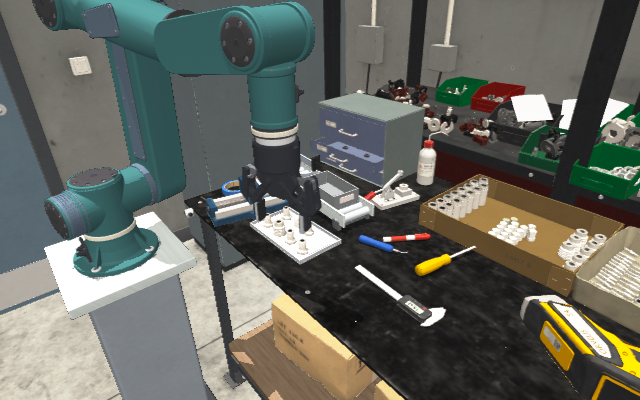

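View pics/top0.png

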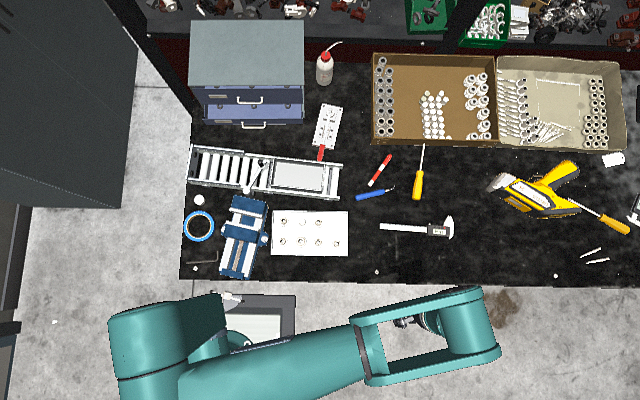

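```bash
cat > h.py <<'E'
from plant import ctrl, imaging
import cv2, numpy as np
from scipy.spatial.transform import Rotation as Ro
def K(c):
    f=200/np.tan(np.radians(c["vertical_fov"]/2)); return f,c["cx"],c["cy"]
def cloud(d,c):
    f,cx,cy=K(c); v,u=np.mgrid[:400,:640]
    P=np.stack([(u-cx)/f*d,(v-cy)/f*d,d],-1)
    W=(P-c["t"])@c["R"]; W[d<=0]=np.nan; return W
def ray(c,u,v,z):
    f,cx,cy=K(c); r=np.array([(u-cx)/f,(v-cy)/f,1])@c["R"]; o=-c["t"]@c["R"]
    return o+r*(z-o[2])/r[2]
def proj(c,X):
    f,cx,cy=K(c); q=c["R"]@np.asarray(X)+c["t"]; return q[0]/q[2]*f+cx,q[1]/q[2]*f+cy
def rot():
    q=ctrl.observe()["ee_rot"]; return Ro.from_quat([q[1],q[2],q[3],q[0]])
E
python3 - <<'E'
from h import *
p=cv2.imread("pics/top0.png");d=np.load("top0.npy");c=imaging.calibration("top")
cv2.imwrite("pics/top0c.png",cv2.resize(p[135:285,175:360],None,fx=4.3,fy=4,interpolation=cv2.INTER_CUBIC)[:600,:796])
W=cloud(d,c)
for n,(u,v) in dict(bench=(350,270),tray_tl=(272,212),tray_br=(347,255),tray_c=(300,230),rail_r_top=(340,165),totein=(298,178),lane=(200,163)).items(): print(n,W[v,u].round(4))
# height map picture
z=np.clip(W[135:285,175:360,2],-.02,.15); g=((z+.02)/.17*255); g=np.nan_to_num(g).astype(np.uint8)
cv2.imwrite("pics/z0.png",cv2.applyColorMap(cv2.resize(g,None,fx=4,fy=4,interpolation=cv2.INTER_NEAREST),cv2.COLORMAP_JET))
E
```

```text
bench [ 2.893e-01 -3.753e-01  3.000e-04]
tray_tl [ 0.4674 -0.1237  0.0021]
tray_br [ 0.3352 -0.3645  0.0116]
tray_c [ 0.411  -0.2151  0.0062]
rail_r_top [ 0.6118 -0.336   0.0629]
totein [ 0.5709 -0.2052  0.0455]
lane [ 0.6254  0.1193 -0.0029]
```

View pics/top0c.png

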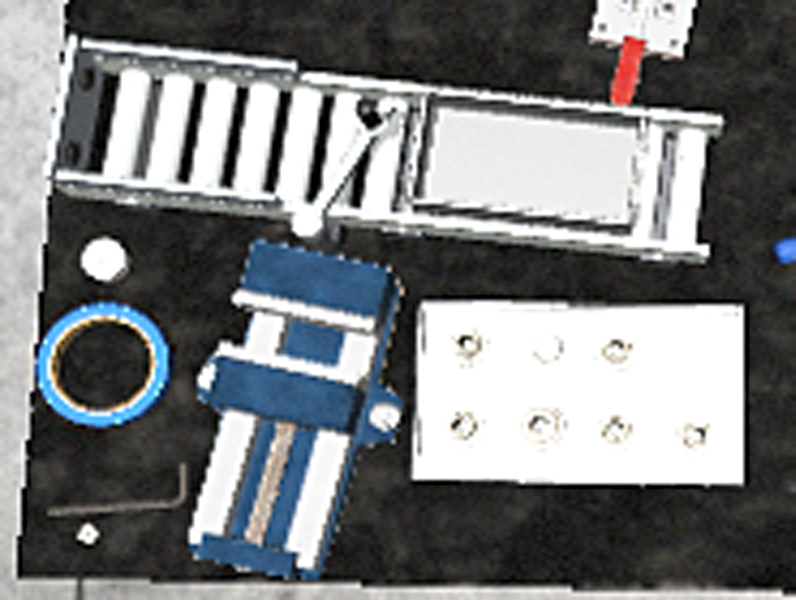

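```bash
python3 - <<'E'
from h import *
c=imaging.calibration("top")
def r(n,x,y,z): print(n,ray(c,175+x/4.3,135+y/4,z).round(3))
r("hinge",307,223,.08); r("handle",368,112,.13); r("armtip",398,105,.08)
for n,x,y,z in [("p",467,345,.039),("blank",547,347,.033),("p",617,350,.039),("p",462,427,.039),("boss",543,427,.043),("p",615,430,.039),("p",695,433,.039)]: r(n,x,y,z)
for n,x,y,z in [("lane TL",72,40,.06),("lane BL",55,178,.06),("lane TR",720,122,.06),("lane BR",707,255,.06),("toteTL",412,97,.09),("toteBL",405,208,.09),("toteTR",650,122,.09),("toteBR",640,228,.09),("trayTL",418,300,.013),("trayBL",412,480,.013),("trayBR",745,485,.013),("trayTR",745,305,.013)]: r(n,x,y,z)
cw=imaging.calibration("wrist"); print(cw); R=rot(); o=ctrl.observe()["eef_pos"]
print("cam in tool", R.inv().apply(-cw["t"]@cw["R"]-o), (cw["R"]@R.as_matrix()).round(3))
E
```

```text
hinge [ 0.519 -0.051  0.08 ]
handle [ 0.593 -0.097  0.13 ]
armtip [ 0.613 -0.111  0.08 ]
p [ 0.434 -0.164  0.039]
blank [ 0.434 -0.222  0.033]
p [ 0.432 -0.273  0.039]
p [ 0.37  -0.163  0.039]
boss [ 0.371 -0.221  0.043]
p [ 0.37  -0.272  0.039]
p [ 0.369 -0.33   0.039]
lane TL [0.666 0.131 0.06 ]
lane BL [0.554 0.135 0.06 ]
lane TR [ 0.611 -0.344  0.06 ]
lane BR [ 0.505 -0.335  0.06 ]
toteTL [ 0.617 -0.122  0.09 ]
toteBL [ 0.53  -0.121  0.09 ]
toteTR [ 0.601 -0.292  0.09 ]
toteBR [ 0.519 -0.286  0.09 ]
trayTL [ 0.472 -0.125  0.013]
trayBL [ 0.33  -0.127  0.013]
trayBR [ 0.331 -0.368  0.013]
trayTR [ 0.474 -0.368  0.013]
{'vertical_fov': 61.41200156118432, 'cx': 317.5009548766387, 'cy': 208.59925763487036, 'R': array([[ 0.35653835, -0.93427838, -0.00207428],
       [-0.90079865, -0.3443492 ,  0.26454758],
       [-0.24787536, -0.09245285, -0.9643704 ]]), 't': array([-0.54748415, -0.0329369 ,  0.37790823])}
cam in tool [ 0.06805653 -0.00155913 -0.11979867] [[-0.     1.     0.   ]
 [-0.964 -0.    -0.265]
 [-0.265 -0.     0.964]]
```

Request:
move_arm --increments '[[[0, 0, 0.119], [0, 0, -0.01], 1], [[0, 0, 0.119], [0, 0, -0.01], 1], [[0, 0, 0.119], [0, 0, -0.01], 1], [[0, 0, 0.119], [0, 0, -0.01], 1], [[0, 0, 0], [0.018, -0.021, 0], 1], [[0, 0, 0], [0.018, -0.021, 0], 1], [[0, 0, 0], [0.018, -0.021, 0], 1], [[0, 0, 0], [0.018, -0.021, 0], 1], [[0, 0, 0], [0.018, -0.021, 0], 1], [[0, 0, 0], [0.018, -0.021, 0], 1], [[0, 0, 0], [0.018, -0.021, 0], 1], [[0, 0, 0], [0.018, -0.021, 0], 1]]'

```text
time: 1.1
eef_pos: [0.3587, -0.3616, 0.2927]
ee_rot: [-0.0, 0.998, -0.056, -0.0]
contact_force: [0.4, -0.6, -0.3]
gripper_width: 0.0856
```

Request:
move_arm --increments '[[[0, 0, 0], [0.018, -0.021, 0], 1], [[0, 0, 0], [0.018, -0.021, 0], 1], [[0, 0, 0], [0.018, -0.021, 0], 1], [[0, 0, 0], [0.018, -0.021, 0], 1], [[0, 0, 0], [0.018, -0.021, 0], 1], [[0, 0, 0], [0.018, -0.021, 0], 1], [[0, 0, 0], [0.018, -0.021, 0], 1], [[0, 0, 0], [0, 0, 0], 1], [[0, 0, 0], [0, 0, 0], 1]]'

```text
time: 1.85
eef_pos: [0.4999, -0.2297, 0.2924]
ee_rot: [-0.0, 0.999, -0.054, -0.001]
contact_force: [-0.3, 0.8, 0.7]
gripper_width: 0.0852
```

```bash
python3 - <<'E'
from h import *
d=np.load("top0.npy");W=cloud(d,imaging.calibration("top"))
print("vice zmax",np.nanmax(W[195:275,220:268,2]))
m=(W[...,0]<.55)&(W[...,0]>.25)&(W[...,1]>-.13)&(W[...,1]<.2)&(W[...,2]>.05); 
print(np.nanmin(W[m][:,:2],0),np.nanmax(W[m],0))
c=imaging.calibration("wrist");p,d=imaging.capture("wrist");cv2.imwrite("pics/w1.png",p);np.savez("w1.npz",d=d,**c)
o=ctrl.observe();print(o["eef_pos"],o["ee_rot"],o["time"])
E
```

```text
vice zmax 0.10670059211116437
[ 0.25555518 -0.12946227] [0.54992073 0.13356036 0.10670059]
[ 0.49935129 -0.23054658  0.2926563 ] [ 2.53401677e-05  9.98481187e-01 -5.50881226e-02 -7.85995156e-04] 1.9
```

View pics/w1.png

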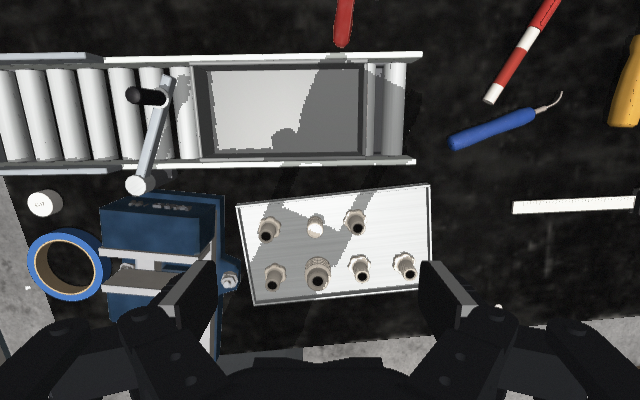

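```bash
cat >> h.py <<'E'
def blobs(W,zlo,zhi,box,amin=15):
    m=(W[...,2]>zlo)&(W[...,2]<zhi)&(W[...,0]>box[0])&(W[...,0]<box[1])&(W[...,1]>box[2])&(W[...,1]<box[3])
    n,l,s,ce=cv2.connectedComponentsWithStats(m.astype(np.uint8)); out=[]
    for i in range(1,n):
        if s[i,4]>=amin:
            q=W[l==i]; out.append((ce[i].round(0),((q.min(0)+q.max(0))/2).round(4),(q.max(0)-q.min(0)).round(3),s[i,4]))
    return out
E
python3 - <<'E'
from h import *
z=np.load("w1.npz");c=dict(z);W=cloud(z["d"],c)
for b in blobs(W,.031,.055,(.33,.48,-.37,-.12)): print(*b)
print("gate/handle");
for b in blobs(W,.1,.14,(.5,.7,-.2,.1)): print(*b)
print("tote rim")
for b in blobs(W,.084,.097,(.45,.7,-.4,-.1)): print(*b)
def r(n,u,v,zz): print(n,ray(c,u,v,zz).round(4))
r("hinge",138,185,.085); r("handle",133,95,.13); print(W[185,138],W[95,133])
for x,y,zz in [(267,236,.039),(357,228,.039),(272,285,.039),(361,275,.039),(408,272,.039)]: r("p",x,y,zz)
for n,u,v,zz in [("rail far end",421,53,.06),("rail near end",415,162,.06),("rail far L",105,56,.06),("rail near L",105,170,.06)]: r(n,u,v,zz)
# second view: top
c2=imaging.calibration("top"); 
for b in blobs(cloud(np.load("top0.npy"),c2),.031,.055,(.33,.48,-.37,-.12),4): print(*b)
E
```

```text
[357. 227.] [ 0.4362 -0.2679  0.0355] [0.018 0.018 0.009] 148
[315. 230.] [ 0.4366 -0.2173  0.0323] [0.018 0.018 0.002] 169
[266. 235.] [ 0.4384 -0.159   0.0354] [0.017 0.018 0.009] 145
[409. 273.] [ 0.3704 -0.3268  0.0355] [0.017 0.018 0.009] 151
[317. 279.] [ 0.3752 -0.2139  0.0375] [0.026 0.026 0.013] 357
[362. 275.] [ 0.3741 -0.2685  0.0354] [0.017 0.017 0.009] 145
[272. 284.] [ 0.3736 -0.1574  0.0358] [0.018 0.018 0.009] 147
gate/handle
[141.  96.] [ 0.5991 -0.0903  0.1155] [0.014 0.014 0.031] 493
tote rim
[278. 106.] [ 0.5743 -0.2008  0.0878] [0.103 0.167 0.008] 2685
[198. 230.] [ 0.468  -0.1043  0.0905] [0.036 0.009 0.013] 277
hinge [ 0.5206 -0.0515  0.085 ]
handle [ 0.5987 -0.091   0.13  ]
[ 0.52030426 -0.05019871  0.08270474] [ 0.59872233 -0.0910557   0.13011304]
p [ 0.4379 -0.1612  0.039 ]
p [ 0.4363 -0.2672  0.039 ]
p [ 0.3741 -0.1579  0.039 ]
p [ 0.3757 -0.2673  0.039 ]
p [ 0.3735 -0.3243  0.039 ]
rail far end [ 0.614  -0.3403  0.06  ]
rail near end [ 0.5096 -0.3312  0.06  ]
rail far L [ 0.6444 -0.0374  0.06  ]
rail near L [ 0.5365 -0.007   0.06  ]
[283. 221.] [ 0.4359 -0.1624  0.0382] [0.016 0.013 0.011] 18
[302. 222.] [ 0.4347 -0.2198  0.0365] [0.016 0.016 0.009] 30
[318. 221.] [ 0.4348 -0.271   0.0391] [0.016 0.013 0.012] 18
[300. 241.] [ 0.3725 -0.2167  0.0397] [0.028 0.031 0.017] 61
[281. 241.] [ 0.3723 -0.16    0.0377] [0.013 0.016 0.008] 17
[318. 242.] [ 0.3719 -0.2707  0.0378] [0.018 0.015 0.013] 19
[337. 244.] [ 0.3682 -0.3293  0.0391] [0.016 0.015 0.007] 19
```

Request:
move_arm --increments '[[[0, 0, 0], [0.0242, 0.0136, 0], 0.5], [[0, 0, 0], [0.0242, 0.0136, 0], 0.5], [[0, 0, 0], [0.0242, 0.0136, 0], 0.5], [[0, 0, 0], [0, 0, 0.035], 0.5], [[0, 0, 0], [0, 0, 0.035], 0.5], [[0, 0, 0], [0, 0, 0.035], 0.5], [[0, 0, 0], [0, 0, 0.035], 0.5], [[0, 0, 0], [0, 0, 0.03], 0.5], [[0, 0, 0], [0, 0, 0], 0.5]]'

```text
time: 2.65
eef_pos: [0.5618, -0.2783, 0.1143]
ee_rot: [-0.004, 0.998, -0.057, -0.007]
contact_force: [-1.6, 1.0, -0.9]
gripper_width: 0.0424
```

```bash
python3 - <<'E'
from h import *
c=imaging.calibration("wrist");p,d=imaging.capture("wrist");cv2.imwrite("pics/w2.png",p)
o=ctrl.observe();print(o["eef_pos"],o["contact_force"])
E
```

```text
[ 0.56364613 -0.27907294  0.11851213] [0.49042741 0.38755637 0.29169303]
```

View pics/w2.png

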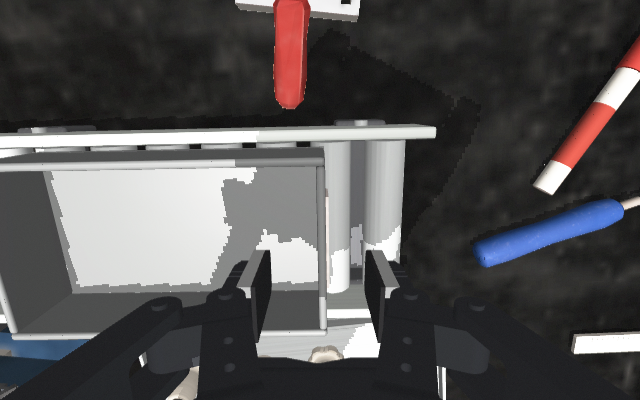

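Request:
move_arm --increments '[[[0, 0, 0], [0, 0, 0.013], 0.5], [[0, 0, 0], [0, 0, 0.013], 0.5], [[0, 0, 0], [0, 0, 0], 0.5], [[0, 0, 0], [0, 0, 0], 0.0], [[0, 0, 0], [0, 0, 0], 0.0], [[0, 0, 0], [0, 0, 0], 0.0], [[0, 0, 0], [0, 0, 0], 0.0], [[0, 0, 0], [0, 0, 0], 0.0]]' --force 30

```text
time: 3.37
eef_pos: [0.5676, -0.2798, 0.0988]
ee_rot: [0.001, 0.998, -0.055, 0.001]
contact_force: [-1.3, -0.5, 2.9]
gripper_width: 0.0031
```

Request:
move_arm --increments '[[[0, 0, 0], [0, 0.006, 0], 0], [[0, 0, 0], [0, 0.006, 0], 0], [[0, 0, 0], [0, 0.006, 0], 0], [[0, 0, 0], [0, 0.006, 0], 0], [[0, 0, 0], [0, 0.006, 0], 0], [[0, 0, 0], [0, 0.006, 0], 0], [[0, 0, 0], [0, 0.006, 0], 0], [[0, 0, 0], [0, 0.005, 0], 0], [[0, 0, 0], [0, 0, 0], 0], [[0, 0, 0], [0, 0, 0], 0], [[0, 0, 0], [0, 0, 0], 0.5], [[0, 0, 0], [0, 0, 0], 0.5]]'

```text
time: 4.37
eef_pos: [0.5611, -0.3257, 0.0961]
ee_rot: [-0.001, 0.998, -0.056, -0.001]
contact_force: [-0.8, -0.4, -0.4]
gripper_width: 0.0264
```

Request:
move_arm --increments '[[[0, 0, 0], [0, 0, 0], 0.5], [[0, 0, 0], [0, 0, -0.03], 0.5], [[0, 0, 0], [0, 0, -0.03], 0.5], [[0, 0, 0], [0, 0, -0.03], 0.5], [[0, 0, 0], [0, 0, -0.03], 0.5], [[0, 0, 0], [0, 0, -0.03], 0.5], [[0, 0, 0], [0, 0, 0], 0.5], [[0, 0, 0], [0, 0, 0], 0.5]]'

```text
time: 5.03
eef_pos: [0.5625, -0.3263, 0.2498]
ee_rot: [0.001, 0.998, -0.055, 0.002]
contact_force: [0.1, 0.3, -0.2]
gripper_width: 0.0428
```

```bash
python3 - <<'E'
from h import *
c=imaging.calibration("wrist");p,d=imaging.capture("wrist");cv2.imwrite("pics/w3.png",p)
o=ctrl.observe();print(o["eef_pos"],rot().as_euler("ZYX"))
W=cloud(d,c)
print("tote")
for b in blobs(W,.084,.097,(.48,.7,-.45,-.1)): print(*b)
for b in blobs(W,.1,.14,(.5,.7,-.2,.1)): print(*b)
m=(W[...,2]>.086)&(W[...,2]<.095)&(W[...,0]>.48)&(W[...,0]<.7)&(W[...,1]<-.12)
print(cv2.minAreaRect((W[m][:,:2]*1000).astype(np.float32)))
E
```

```text
[ 0.56182694 -0.32587003  0.24719141] [-1.11052909e-01  1.22708935e-04  3.14156202e+00]
tote
[224. 196.] [ 0.5706 -0.2488  0.0878] [0.106 0.167 0.008] 3156
[ 92. 307.] [ 0.4834 -0.1045  0.0905] [0.006 0.009 0.013] 129
[ 16. 192.] [ 0.5993 -0.0937  0.1152] [0.014 0.01  0.03 ] 613
((570.956787109375, -248.45111083984375), (159.75132751464844, 90.0674819946289), 83.61079406738281)
```

Request:
move_arm --increments '[[[0, 0, 0], [0.0016, -0.034, 0], 0.5], [[0, 0, 0], [0.0016, -0.034, 0], 0.5], [[0, 0, 0], [0.0016, -0.034, 0], 0.5], [[0, 0, 0], [0.0016, -0.034, 0], 0.5], [[0, 0, 0], [0.0016, -0.034, 0], 0.5], [[0, 0, 0], [0.0016, -0.034, 0], 0.5], [[0, 0, 0], [0.0016, -0.034, 0], 0.5], [[0, 0, 0], [0, 0, 0], 0.5], [[0, 0, 0], [0, 0, 0.03], 0.5], [[0, 0, 0], [0, 0, 0.03], 0.5], [[0, 0, 0], [0, 0, 0], 0.5], [[0, 0, 0], [0, 0, 0], 0.5]]'

```text
time: 6.08
eef_pos: [0.5972, -0.0904, 0.1829]
ee_rot: [-0.001, 0.998, -0.056, -0.005]
contact_force: [0.3, -0.4, -0.0]
gripper_width: 0.0427
```

```bash
python3 - <<'E'
from h import *
c=imaging.calibration("wrist");p,d=imaging.capture("wrist");W=cloud(d,c)
o=ctrl.observe();print(o["eef_pos"],o["contact_force"])
for b in blobs(W,.09,.14,(.56,.64,-.13,-.05)): print(*b)
E
```

```text
[ 0.59866757 -0.09093413  0.1858519 ] [0.29035095 1.06747684 0.28755968]
[319. 228.] [ 0.6    -0.0896  0.1103] [0.013 0.014 0.041] 839
```

Request:
move_arm --increments '[[[0, 0, 0], [0.001, -0.001, 0.025], 0.5], [[0, 0, 0], [0, 0, 0.025], 0.5], [[0, 0, 0], [0, 0, 0.024], 0.5], [[0, 0, 0], [0, 0, 0], 0.5], [[0, 0, 0], [0, 0, 0], 0.5], [[0, 0, 0], [0, 0, 0], 0], [[0, 0, 0], [0, 0, 0], 0], [[0, 0, 0], [0, 0, 0], 0], [[0, 0, 0], [0, 0, 0], 0], [[0, 0, 0], [0, 0, 0], 0]]' --force 50

```text
time: 6.97
eef_pos: [0.6023, -0.0906, 0.1166]
ee_rot: [0.001, 0.998, -0.056, 0.003]
contact_force: [0.1, -0.9, 5.6]
gripper_width: 0.0125
```

```bash
python3 - <<'E'
from h import *
o=ctrl.observe();e=o["eef_pos"];R=rot();print(e,o["contact_force"],o["gripper_width"])
h=np.array([.5205,-.0505]);lane=-.105
v=e[:2]-h;r=np.hypot(*v);a0=np.arctan2(v[1],v[0]);a1=lane-1.571;print(r,a0,"gate",lane-a0)
A=np.linspace(a0,a1,15);pts=h+.09*np.c_[np.cos(A),np.sin(A)];pts[0]=e[:2]
x=R.as_matrix()[:2,0];y=R.as_matrix()[:2,1];D=np.diff(pts,axis=0)
print(np.c_[D@x,D@y].round(4).tolist(),pts[-1])
E
```

```text
[ 0.60230604 -0.0905797   0.11661985] [ 0.05549992 -0.86668535  5.57050342] 0.012505854233808776
0.0910967112053093 -0.45556382265323064 gate 0.35056382265323066
[[-0.004, 0.0069], [-0.0036, 0.007], [-0.0042, 0.0066], [-0.0047, 0.0062], [-0.0053, 0.0058], [-0.0058, 0.0053], [-0.0062, 0.0048], [-0.0066, 0.0043], [-0.0069, 0.0037], [-0.0072, 0.003], [-0.0075, 0.0024], [-0.0076, 0.0017], [-0.0078, 0.0011], [-0.0078, 0.0004]] [ 0.51104913 -0.14000241]
```

Request:
move_arm --increments '[[[0, 0, 0], [-0.004, 0.007, 0], 0], [[0, 0, 0], [-0.0036, 0.007, 0], 0], [[0, 0, 0], [-0.0042, 0.0066, 0], 0], [[0, 0, 0], [-0.0047, 0.0062, 0], 0], [[0, 0, 0], [-0.0053, 0.0058, 0], 0], [[0, 0, 0], [-0.0058, 0.0053, 0], 0], [[0, 0, 0], [-0.0062, 0.0048, 0], 0], [[0, 0, 0], [-0.0066, 0.0043, 0], 0], [[0, 0, 0], [-0.0069, 0.0037, 0], 0], [[0, 0, 0], [-0.0072, 0.003, 0], 0], [[0, 0, 0], [0, 0, 0], 0]]'

```text
time: 7.88
eef_pos: [0.5412, -0.1364, 0.1165]
ee_rot: [-0.001, 0.998, -0.056, 0.002]
contact_force: [-1.8, 3.2, 7.7]
gripper_width: 0.0129
```

Request:
move_arm --increments '[[[0, 0, 0], [-0.0075, 0.0024, 0], 0], [[0, 0, 0], [-0.0076, 0.0017, 0], 0], [[0, 0, 0], [-0.0078, 0.0011, 0], 0], [[0, 0, 0], [-0.0078, 0.0004, 0], 0], [[0, 0, 0], [0, 0, 0], 0], [[0, 0, 0], [0, 0, 0], 0]]'

```text
time: 8.38
eef_pos: [0.5104, -0.1381, 0.1164]
ee_rot: [-0.001, 0.998, -0.055, 0.002]
contact_force: [-1.3, 5.4, 8.6]
gripper_width: 0.0125
```

```bash
python3 - <<'E'
from h import *
o=ctrl.observe();print(o["eef_pos"],o["contact_force"],o["gripper_width"])
c=imaging.calibration("top");p,d=imaging.capture("top");cv2.imwrite("pics/top1.png",cv2.resize(p[135:285,175:360],None,fx=4.3,fy=4,interpolation=cv2.INTER_CUBIC)[:600,:796])
E
```

```text
[ 0.51044989 -0.13806707  0.11643067] [-1.29474974  5.40127821  8.59734452] 0.012522952151176103
```

Request:
move_arm --increments '[[[0, 0, 0], [0, 0, 0], 0.35], [[0, 0, 0], [0, 0, 0], 0.35], [[0, 0, 0], [0, 0, 0], 0.35], [[0, 0, 0], [0, 0, -0.03], 0.35], [[0, 0, 0], [0, 0, -0.035], 0.35], [[0, 0, 0], [0, 0, -0.035], 0.35], [[0, 0, 0], [0, 0, -0.035], 0.35], [[0, 0, 0], [0, 0.035, 0], 0.35], [[0, 0, 0], [-0.01, 0.035, 0], 0.35], [[0, 0, 0], [-0.02, 0.03, 0], 0.35], [[0, 0, 0], [0, 0, 0], 0.35], [[0, 0, 0], [0, 0, 0], 0.35]]'

```text
time: 9.43
eef_pos: [0.4673, -0.2368, 0.2478]
ee_rot: [-0.0, 0.998, -0.058, -0.0]
contact_force: [-0.0, 0.6, 0.8]
gripper_width: 0.0296
```

```bash
cat > look.py <<'E'
from h import *
import sys
c=imaging.calibration("wrist");p,d=imaging.capture("wrist");cv2.imwrite(f"pics/{sys.argv[1]}.png",p)
o=ctrl.observe();print(o["time"],o["eef_pos"],rot().as_euler("ZYX")[0])
W=cloud(d,c)
print("handle")
for b in blobs(W,.1,.14,(.49,.7,-.2,.1)): print(*b)
m=(W[...,2]>.086)&(W[...,2]<.095)&(W[...,0]>.5)&(W[...,0]<.7)&(W[...,1]<-.155)&(W[...,1]>-.4)
if m.sum()>9: print("tote",cv2.minAreaRect((W[m][:,:2]*1000).astype(np.float32)))
print("tray")
for b in blobs(W,.031,.055,(.33,.48,-.37,-.12)): print(*b)
E
python3 look.py w4
```

```text
9.4833 [ 0.4679632  -0.23580266  0.24779951] -0.11309103398028908
handle
[180. 164.] [ 0.512  -0.1369  0.1154] [0.014 0.013 0.031] 539
tote ((570.9527587890625, -248.37319946289062), (160.65611267089844, 89.82564544677734), 83.37648010253906)
tray
[353. 212.] [ 0.4363 -0.2681  0.0354] [0.017 0.018 0.009] 187
[304. 216.] [ 0.4369 -0.2172  0.0328] [0.019 0.019 0.004] 225
[248. 222.] [ 0.4378 -0.1595  0.0352] [0.018 0.018 0.008] 195
[413. 264.] [ 0.3697 -0.3267  0.0353] [0.019 0.018 0.008] 199
[308. 272.] [ 0.3743 -0.2139  0.0372] [0.027 0.026 0.012] 462
```

View pics/w4.png

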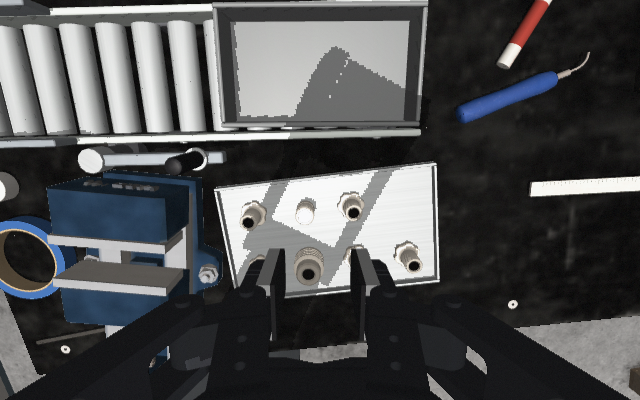

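Request:
move_arm --increments '[[[0, 0, 0], [-0.014, 0.0178, 0], 0.38], [[0, 0, 0], [-0.014, 0.0178, 0], 0.38], [[0, 0, 0], [0, 0, 0], 0.38], [[0, 0, 0], [0, 0, 0.036], 0.38], [[0, 0, 0], [0, 0, 0.036], 0.38], [[0, 0, 0], [0, 0, 0.036], 0.38], [[0, 0, 0], [0, 0, 0.036], 0.38], [[0, 0, 0], [0, 0, 0.016], 0.38], [[0, 0, 0], [0, 0, 0], 0.38], [[0, 0, 0], [0, 0, 0], 0.38]]'

```text
time: 10.32
eef_pos: [0.4369, -0.2662, 0.0874]
ee_rot: [-0.001, 0.998, -0.055, -0.001]
contact_force: [0.8, -0.3, 0.5]
gripper_width: 0.0328
```

```bash
python3 look.py w5
```

```text
10.3667 [ 0.43782805 -0.26728166  0.08926013] -0.10989027464319623
handle
tote ((531.8761596679688, -246.87551879882812), (154.5997314453125, 16.57090187072754), 85.21212005615234)
tray
[324. 245.] [ 0.4362 -0.2679  0.0353] [0.018 0.018 0.009] 695
[234. 251.] [ 0.4369 -0.2174  0.0324] [0.019 0.019 0.003] 804
[130. 261.] [ 0.4378 -0.1595  0.0353] [0.018 0.018 0.009] 847
[336. 342.] [ 0.3738 -0.2685  0.0353] [0.018 0.018 0.009] 679
[267. 348.] [ 0.3743 -0.2267  0.0358] [0.008 0.001 0.009] 31
[161. 354.] [ 0.3771 -0.1633  0.0362] [0.007 0.006 0.007] 93
[150. 366.] [ 0.369  -0.1548  0.0351] [0.005 0.006 0.008] 103
```

View pics/w5.png

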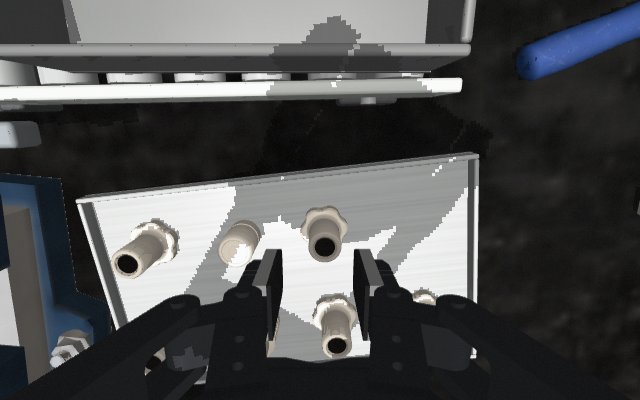

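Request:
move_arm --increments '[[[0, 0, 0], [0, 0, 0.024], 0.38], [[0, 0, 0], [0, 0, 0.022], 0.38], [[0, 0, 0], [0, 0, 0], 0.38], [[0, 0, 0], [0, 0, 0], 0.38], [[0, 0, 0], [0, 0, 0], 0.1], [[0, 0, 0], [0, 0, 0], 0.1], [[0, 0, 0], [0, 0, 0], 0.1], [[0, 0, 0], [0, 0, 0], 0.1]]' --force 60

```text
time: 11.03
eef_pos: [0.4383, -0.2689, 0.045]
ee_rot: [0.001, 0.998, -0.056, 0.002]
contact_force: [0.3, 0.2, 5.8]
gripper_width: 0.0153
```

Request:
move_arm --increments '[[[0, 0, 0], [0, 0, -0.035], 0.1], [[0, 0, 0], [0, 0, -0.035], 0.1], [[0, 0, 0], [0, 0, -0.035], 0.1], [[0, 0, 0], [0, 0, -0.035], 0.1], [[0, 0, 0], [0.038, 0.0026, 0], 0.1], [[0, 0, 0], [0.038, 0.0026, 0], 0.1], [[0, 0, 0], [0.038, 0.0026, 0], 0.1], [[0, 0, 0], [0.038, 0.0026, 0], 0.1], [[0, 0, 0], [0, 0, 0], 0.1], [[0, 0, 0], [0, 0, 0], 0.1]]'

```text
time: 11.87
eef_pos: [0.5873, -0.2947, 0.1796]
ee_rot: [-0.001, 0.998, -0.055, -0.002]
contact_force: [-0.5, 0.6, -1.2]
gripper_width: 0.0148
```

Request:
move_arm --increments '[[[0, 0, 0], [0, 0, 0.03], 0.1], [[0, 0, 0], [0, 0, 0.03], 0.1], [[0, 0, 0], [0, 0, 0.02], 0.1], [[0, 0, 0], [0, 0, 0.01], 0.1], [[0, 0, 0], [0, 0, 0], 0.1], [[0, 0, 0], [0, 0, 0], 0.1]]'

```text
time: 12.37
eef_pos: [0.586, -0.2951, 0.0939]
ee_rot: [0.001, 0.998, -0.056, 0.001]
contact_force: [-0.6, -0.4, -0.9]
gripper_width: 0.0152
```

Request:
move_arm --increments '[[[0, 0, 0], [0, 0, 0.002], 0.28], [[0, 0, 0], [0, 0, 0], 0.28], [[0, 0, 0], [0, 0, 0], 0.28], [[0, 0, 0], [0, 0, -0.02], 0.28], [[0, 0, 0], [0, 0, -0.034], 0.28], [[0, 0, 0], [0, 0, -0.038], 0.28], [[0, 0, 0], [-0.035, 0.0092, 0], 0.38], [[0, 0, 0], [-0.035, 0.0092, 0], 0.38], [[0, 0, 0], [-0.035, 0.0092, 0], 0.38], [[0, 0, 0], [-0.035, 0.0092, 0], 0.38], [[0, 0, 0], [-0.035, 0.0092, 0], 0.38], [[0, 0, 0], [-0.036, 0.0095, 0], 0.38]]'

```text
time: 13.37
eef_pos: [0.3692, -0.3266, 0.1828]
ee_rot: [0.001, 0.998, -0.055, 0.0]
contact_force: [-0.3, -1.1, 0.2]
gripper_width: 0.0323
```

```bash
cat >> look.py <<'E'
print("in tote")
for b in blobs(W,.07,.088,(.53,.62,-.32,-.17)): print(*b)
E
python3 look.py w6
```

```text
13.4167 [ 0.36318528 -0.32711973  0.18228663] -0.11459953663238975
handle
tray
[172. 133.] [ 0.4366 -0.2174  0.0324] [0.019 0.019 0.003] 411
[ 97. 140.] [ 0.4376 -0.1601  0.0355] [0.018 0.017 0.009] 435
[320. 200.] [ 0.3701 -0.3266  0.0356] [0.017 0.018 0.009] 289
[249. 204.] [ 0.3733 -0.2685  0.0357] [0.018 0.018 0.009] 306
[182. 210.] [ 0.3742 -0.2142  0.0376] [0.027 0.026 0.013] 837
[117. 218.] [ 0.3735 -0.1581  0.0355] [0.018 0.018 0.009] 383
in tote
```

Request:
move_arm --increments '[[[0, 0, 0], [0, 0, 0], 0.38], [[0, 0, 0], [0, 0, 0.035], 0.38], [[0, 0, 0], [0, 0, 0.035], 0.38], [[0, 0, 0], [0, 0, 0.035], 0.38], [[0, 0, 0], [0, 0, 0.034], 0.38], [[0, 0, 0], [0, 0, 0], 0.38], [[0, 0, 0], [0, 0, 0], 0.38], [[0, 0, 0], [0, 0, 0], 0.1], [[0, 0, 0], [0, 0, 0], 0.1], [[0, 0, 0], [0, 0, 0], 0.1], [[0, 0, 0], [0, 0, 0], 0.1]]'

```text
time: 14.33
eef_pos: [0.3722, -0.3282, 0.0461]
ee_rot: [0.002, 0.998, -0.056, 0.002]
contact_force: [-0.7, 0.1, 3.8]
gripper_width: 0.0144
```

Request:
move_arm --increments '[[[0, 0, 0], [0, 0, -0.035], 0.1], [[0, 0, 0], [0, 0, -0.035], 0.1], [[0, 0, 0], [0, 0, -0.035], 0.1], [[0, 0, 0], [0, 0, -0.035], 0.1], [[0, 0, 0], [0.034, -0.0113, 0], 0.1], [[0, 0, 0], [0.034, -0.0113, 0], 0.1], [[0, 0, 0], [0.034, -0.0113, 0], 0.1], [[0, 0, 0], [0.034, -0.0113, 0], 0.1], [[0, 0, 0], [0.033, -0.0113, 0], 0.1], [[0, 0, 0], [0, 0, 0], 0.1], [[0, 0, 0], [0, 0, 0], 0.1]]'

```text
time: 15.25
eef_pos: [0.5461, -0.2884, 0.183]
ee_rot: [-0.0, 0.999, -0.054, -0.0]
contact_force: [-0.1, -0.1, -0.9]
gripper_width: 0.0145
```

Request:
move_arm --increments '[[[0, 0, 0], [0, 0, 0.03], 0.1], [[0, 0, 0], [0, 0, 0.03], 0.1], [[0, 0, 0], [0, 0, 0.02], 0.1], [[0, 0, 0], [0, 0, 0.01], 0.1], [[0, 0, 0], [0, 0, 0], 0.1], [[0, 0, 0], [0, 0, 0], 0.1]]'

```text
time: 15.75
eef_pos: [0.5443, -0.29, 0.0945]
ee_rot: [0.001, 0.998, -0.056, 0.0]
contact_force: [0.3, 0.9, -1.8]
gripper_width: 0.0145
```

Request:
move_arm --increments '[[[0, 0, 0], [0, 0, 0.002], 0.28], [[0, 0, 0], [0, 0, 0], 0.28], [[0, 0, 0], [0, 0, 0], 0.28], [[0, 0, 0], [0, 0, -0.02], 0.28], [[0, 0, 0], [0, 0, -0.034], 0.28], [[0, 0, 0], [0, 0, -0.038], 0.28], [[0, 0, 0], [-0.035, -0.0005, 0], 0.38], [[0, 0, 0], [-0.035, -0.0005, 0], 0.38], [[0, 0, 0], [-0.035, -0.0005, 0], 0.38], [[0, 0, 0], [-0.035, -0.0005, 0], 0.38], [[0, 0, 0], [-0.032, -0.0005, 0], 0.38], [[0, 0, 0], [0, 0, 0], 0.38]]'

```text
time: 16.75
eef_pos: [0.3696, -0.2664, 0.1831]
ee_rot: [-0.0, 0.998, -0.057, -0.002]
contact_force: [0.1, 0.2, -0.9]
gripper_width: 0.0322
```

```bash
python3 look.py w7
```

```text
16.8 [ 0.37220263 -0.26719442  0.1836502 ] -0.11338443865337466
handle
[42.  5.] [ 0.5075 -0.1378  0.1124] [0.006 0.012 0.025] 479
tray
[248. 124.] [ 0.4364 -0.2175  0.0326] [0.019 0.019 0.003] 428
[173. 131.] [ 0.4375 -0.1594  0.0355] [0.018 0.019 0.009] 388
[255. 202.] [ 0.3745 -0.214   0.0373] [0.026 0.026 0.013] 779
[322. 196.] [ 0.3732 -0.2685  0.0353] [0.018 0.018 0.008] 286
[188. 211.] [ 0.3732 -0.158   0.0354] [0.018 0.017 0.009] 337
in tote
```

Request:
move_arm --increments '[[[0, 0, 0], [0.001, 0.001, 0.035], 0.38], [[0, 0, 0], [0, 0, 0.035], 0.38], [[0, 0, 0], [0, 0, 0.035], 0.38], [[0, 0, 0], [0, 0, 0.035], 0.38], [[0, 0, 0], [0, 0, 0], 0.38], [[0, 0, 0], [0, 0, 0], 0.38], [[0, 0, 0], [0, 0, 0], 0.1], [[0, 0, 0], [0, 0, 0], 0.1], [[0, 0, 0], [0, 0, 0], 0.1], [[0, 0, 0], [0, 0, 0], 0.1]]'

```text
time: 17.63
eef_pos: [0.3768, -0.2702, 0.046]
ee_rot: [0.002, 0.998, -0.056, 0.002]
contact_force: [0.6, -0.4, 3.6]
gripper_width: 0.0157
```

Request:
move_arm --increments '[[[0, 0, 0], [0, 0, -0.035], 0.1], [[0, 0, 0], [0, 0, -0.035], 0.1], [[0, 0, 0], [0, 0, -0.035], 0.1], [[0, 0, 0], [0, 0, -0.035], 0.1], [[0, 0, 0], [0.035, -0.0073, 0], 0.1], [[0, 0, 0], [0.035, -0.0073, 0], 0.1], [[0, 0, 0], [0.035, -0.0073, 0], 0.1], [[0, 0, 0], [0.035, -0.0073, 0], 0.1], [[0, 0, 0], [0.035, -0.0073, 0], 0.1], [[0, 0, 0], [0.035, -0.0073, 0], 0.1], [[0, 0, 0], [0, 0, 0], 0.1], [[0, 0, 0], [0, 0, 0], 0.1]]'

```text
time: 18.63
eef_pos: [0.5898, -0.2479, 0.1823]
ee_rot: [-0.0, 0.999, -0.055, -0.001]
contact_force: [-0.2, 0.3, -1.1]
gripper_width: 0.0153
```

Request:
move_arm --increments '[[[0, 0, 0], [0, 0, 0.03], 0.1], [[0, 0, 0], [0, 0, 0.03], 0.1], [[0, 0, 0], [0, 0, 0.02], 0.1], [[0, 0, 0], [0, 0, 0.01], 0.1], [[0, 0, 0], [0, 0, 0], 0.1], [[0, 0, 0], [0, 0, 0], 0.1]]'

```text
time: 19.13
eef_pos: [0.5882, -0.2491, 0.0948]
ee_rot: [0.001, 0.998, -0.056, 0.001]
contact_force: [0.0, 0.3, -0.3]
gripper_width: 0.0154
```

Request:
move_arm --increments '[[[0, 0, 0], [0, 0, 0.002], 0.28], [[0, 0, 0], [0, 0, 0], 0.28], [[0, 0, 0], [0, 0, 0], 0.28], [[0, 0, 0], [0, 0, -0.02], 0.28], [[0, 0, 0], [0, 0, -0.034], 0.28], [[0, 0, 0], [0, 0, -0.038], 0.28], [[0, 0, 0], [-0.032, -0.0144, 0], 0.38], [[0, 0, 0], [-0.032, -0.0144, 0], 0.38], [[0, 0, 0], [-0.032, -0.0144, 0], 0.38], [[0, 0, 0], [-0.032, -0.0144, 0], 0.38], [[0, 0, 0], [-0.0315, -0.0144, 0], 0.38], [[0, 0, 0], [0, 0, 0], 0.38]]'

```text
time: 20.13
eef_pos: [0.4329, -0.1559, 0.1822]
ee_rot: [-0.001, 0.998, -0.055, -0.002]
contact_force: [0.1, 0.5, -0.1]
gripper_width: 0.0323
```

```bash
cat >> look.py <<'E'
np.savez("last.npz",W=W)
E
python3 look.py w8; python3 - <<'E'
import numpy as np
z=np.load("w1.npz")
from h import *
for W in (cloud(z["d"],dict(z)),np.load("last.npz")["W"]):
  for x in np.arange(.34,.5,.02):
    m=(abs(W[...,0]-x)<.01)&(W[...,1]<-.08)&(W[...,1]>-.15)
    q=W[m]; print(round(x,2),[ (h, q[q[:,2]>h][:,1].min().round(3) if (q[:,2]>h).any() else None) for h in (.02,.05,.08)])
E
```

```text
20.1833 [ 0.43571114 -0.15766926  0.18318489] -0.11047408471204867
handle
[267.  97.] [ 0.5117 -0.1362  0.1156] [0.014 0.014 0.031] 759
tote ((539.564697265625, -246.00425720214844), (160.49972534179688, 28.38184356689453), 83.59864807128906)
tray
[394. 187.] [ 0.4366 -0.2167  0.0327] [0.019 0.019 0.003] 386
[324. 194.] [ 0.438  -0.1591  0.0357] [0.018 0.017 0.009] 287
[397. 258.] [ 0.3747 -0.2137  0.0374] [0.027 0.026 0.013] 631
[329. 267.] [ 0.3736 -0.1572  0.0353] [0.017 0.018 0.009] 293
in tote
[522.  18.] [ 0.5417 -0.2885  0.0781] [0.018 0.019 0.016] 1139
[356.  55.] [ 0.5324 -0.189   0.079 ] [0.005 0.038 0.018] 340
0.34 [(0.02, None), (0.05, None), (0.08, None)]
0.36 [(0.02, np.float64(-0.108)), (0.05, None), (0.08, None)]
0.38 [(0.02, np.float64(-0.15)), (0.05, None), (0.08, None)]
0.4 [(0.02, np.float64(-0.115)), (0.05, None), (0.08, None)]
0.42 [(0.02, np.float64(-0.097)), (0.05, None), (0.08, None)]
0.44 [(0.02, np.float64(-0.102)), (0.05, np.float64(-0.102)), (0.08, np.float64(-0.102))]
0.46 [(0.02, np.float64(-0.106)), (0.05, np.float64(-0.106)), (0.08, np.float64(-0.106))]
0.48 [(0.02, np.float64(-0.109)), (0.05, np.float64(-0.109)), (0.08, np.float64(-0.109))]
0.34 [(0.02, None), (0.05, None), (0.08, None)]
0.36 [(0.02, np.float64(-0.15)), (0.05, None), (0.08, None)]
0.38 [(0.02, np.float64(-0.15)), (0.05, np.float64(-0.089)), (0.08, np.float64(-0.089))]
0.4 [(0.02, np.float64(-0.113)), (0.05, np.float64(-0.093)), (0.08, np.float64(-0.092))]
0.42 [(0.02, np.float64(-0.138)), (0.05, np.float64(-0.138)), (0.08, np.float64(-0.138))]
0.44 [(0.02, np.float64(-0.15)), (0.05, np.float64(-0.15)), (0.08, np.float64(-0.15))]
0.46 [(0.02, np.float64(-0.148)), (0.05, np.float64(-0.148)), (0.08, np.float64(-0.148))]
0.48 [(0.02, np.float64(-0.109)), (0.05, np.float64(-0.109)), (0.08, np.float64(-0.109))]
```

Request:
move_arm --increments '[[[0, 0, -0.12], [0, 0, 0], 0.38], [[0, 0, -0.12], [0, 0, 0], 0.38], [[0, 0, -0.12], [0, 0, 0], 0.38], [[0, 0, -0.12], [0, 0, 0], 0.38], [[0, 0, -0.12], [0, 0, 0], 0.38], [[0, 0, -0.12], [0, 0, 0], 0.38], [[0, 0, -0.12], [0, 0, 0], 0.38], [[0, 0, -0.12], [0, 0, 0], 0.38], [[0, 0, -0.12], [0, 0, 0], 0.38], [[0, 0, -0.12], [0, 0, 0], 0.38], [[0, 0, -0.12], [0, 0, 0], 0.38], [[0, 0, -0.12], [0, 0, 0], 0.38]]'

```text
time: 21.18
eef_pos: [0.4394, -0.1601, 0.184]
ee_rot: [0.001, 0.786, 0.619, 0.0]
contact_force: [0.1, 0.6, -0.3]
gripper_width: 0.0322
```

Request:
move_arm --increments '[[[0, 0, -0.12], [0, 0, 0], 0.38], [[0, 0, -0.011], [0, 0, 0], 0.38], [[0, 0, 0], [0, 0, 0], 0.38], [[0, 0, 0], [0, 0, 0], 0.38]]'

```text
time: 21.52
eef_pos: [0.4387, -0.1597, 0.1836]
ee_rot: [0.0, 0.746, 0.666, 0.0]
contact_force: [0.6, 0.6, -0.3]
gripper_width: 0.0326
```

```bash
python3 look.py w9 | grep -v tote
```

```text
21.5667 [ 0.43856558 -0.15956524  0.18349421] 1.457742104718903
handle
[440. 184.] [ 0.5112 -0.1358  0.1155] [0.014 0.014 0.031] 916
tray
[316. 202.] [ 0.4375 -0.1589  0.0355] [0.018 0.018 0.009] 293
[238. 208.] [ 0.3732 -0.1569  0.0355] [0.018 0.018 0.009] 316
[243. 265.] [ 0.3718 -0.2098  0.037 ] [0.022 0.02  0.012] 248
[322. 265.] [ 0.4361 -0.2163  0.0325] [0.019 0.019 0.003] 307
[555. 211.] [ 0.6001 -0.1725  0.079 ] [0.04  0.005 0.018] 365
[453. 242.] [ 0.5325 -0.1903  0.079 ] [0.005 0.04  0.018] 525
[565. 283.] [ 0.6133 -0.2323  0.079 ] [0.013 0.111 0.018] 2566
[521. 307.] [ 0.584  -0.2465  0.0779] [0.018 0.018 0.016] 720
[474. 357.] [ 0.5466 -0.2854  0.0803] [0.007 0.011 0.011] 84
```

Request:
move_arm --increments '[[[0, 0, 0], [0, -0.001, 0.035], 0.38], [[0, 0, 0], [0, 0, 0.035], 0.38], [[0, 0, 0], [0, 0, 0.035], 0.38], [[0, 0, 0], [0, 0, 0.035], 0.38], [[0, 0, 0], [0, 0, 0], 0.38], [[0, 0, 0], [0, 0, 0], 0.38], [[0, 0, 0], [0, 0, 0], 0.1], [[0, 0, 0], [0, 0, 0], 0.1], [[0, 0, 0], [0, 0, 0], 0.1], [[0, 0, 0], [0, 0, 0], 0.1]]'

```text
time: 22.4
eef_pos: [0.4388, -0.16, 0.0458]
ee_rot: [0.002, 0.745, 0.667, 0.001]
contact_force: [-0.5, 0.5, 3.8]
gripper_width: 0.0155
```

Request:
move_arm --increments '[[[0, 0, 0], [0, 0, -0.035], 0.1], [[0, 0, 0], [0, 0, -0.035], 0.1], [[0, 0, 0], [0, 0, -0.035], 0.1], [[0, 0, 0], [0, 0, -0.035], 0.1], [[0, 0, 0], [-0.013, 0, 0], 0.1], [[0, 0, 0], [-0.013, 0.035, 0], 0.1], [[0, 0, 0], [0, 0.035, 0], 0.1], [[0, 0, 0], [0, 0.035, 0], 0.1], [[0, 0, 0], [0, 0.036, 0], 0.1], [[0, 0, 0], [0, 0, 0], 0.1], [[0, 0, 0], [0, 0, 0], 0.1]]'

```text
time: 23.32
eef_pos: [0.5754, -0.2006, 0.1821]
ee_rot: [-0.001, 0.745, 0.667, -0.0]
contact_force: [-0.5, 0.4, -0.9]
gripper_width: 0.0152
```

Request:
move_arm --increments '[[[0, 0, 0], [0, 0, 0.03], 0.1], [[0, 0, 0], [0, 0, 0.03], 0.1], [[0, 0, 0], [0, 0, 0.02], 0.1], [[0, 0, 0], [0, 0, 0.01], 0.1], [[0, 0, 0], [0, 0, 0], 0.1], [[0, 0, 0], [0, 0, 0], 0.1]]'

```text
time: 23.82
eef_pos: [0.5742, -0.2008, 0.0949]
ee_rot: [0.001, 0.745, 0.667, 0.0]
contact_force: [0.4, 0.5, -0.3]
gripper_width: 0.015
```

Request:
move_arm --increments '[[[0, 0, 0], [0, 0, 0.002], 0.28], [[0, 0, 0], [0, 0, 0], 0.28], [[0, 0, 0], [0, 0, 0], 0.28], [[0, 0, 0], [0, 0, -0.02], 0.28], [[0, 0, 0], [0, 0, -0.034], 0.28], [[0, 0, 0], [0, 0, -0.038], 0.28], [[0, 0, 0], [0.0035, -0.0341, 0], 0.38], [[0, 0, 0], [0.0035, -0.0341, 0], 0.38], [[0, 0, 0], [0.0035, -0.0341, 0], 0.38], [[0, 0, 0], [0.0035, -0.0341, 0], 0.38], [[0, 0, 0], [0.0035, -0.0341, 0], 0.38], [[0, 0, 0], [0.0035, -0.0341, 0], 0.38]]'

```text
time: 24.82
eef_pos: [0.372, -0.1567, 0.1836]
ee_rot: [0.001, 0.745, 0.667, 0.0]
contact_force: [-1.8, -0.3, 0.6]
gripper_width: 0.0326
```

Request:
move_arm --increments '[[[0, 0, 0.12], [0, 0, 0], 0.38], [[0, 0, 0.12], [0, 0, 0], 0.38], [[0, 0, 0.12], [0, 0, 0], 0.38], [[0, 0, 0.12], [0, 0, 0], 0.38], [[0, 0, 0.12], [0, 0, 0], 0.38], [[0, 0, 0.12], [0, 0, 0], 0.38], [[0, 0, 0.12], [0, 0, 0], 0.38], [[0, 0, 0.12], [0, 0, 0], 0.38], [[0, 0, 0.12], [0, 0, 0], 0.38], [[0, 0, 0.12], [0, 0, 0], 0.38], [[0, 0, 0.12], [0, 0, 0], 0.38], [[0, 0, 0.12], [0, 0, 0], 0.38]]'

```text
time: 25.82
eef_pos: [0.3735, -0.1572, 0.1839]
ee_rot: [0.0, 1.0, 0.007, 0.001]
contact_force: [0.2, -0.5, -0.8]
gripper_width: 0.032
```

Request:
move_arm --increments '[[[0, 0, 0.12], [0, 0, 0], 0.38], [[0, 0, 0.011], [0, 0, 0], 0.38], [[0, 0, 0], [0, 0, 0], 0.38], [[0, 0, 0], [0, 0, 0], 0.38]]'

```text
time: 26.15
eef_pos: [0.3734, -0.1571, 0.1836]
ee_rot: [0.0, 0.999, -0.054, 0.0]
contact_force: [-1.1, 0.1, 0.1]
gripper_width: 0.0324
```

```bash
python3 look.py w10
```

```text
26.2 [ 0.3734211  -0.15711225  0.18351366] -0.10921192551283299
handle
tray
[388. 114.] [ 0.4365 -0.2169  0.0329] [0.019 0.019 0.004] 429
[389. 193.] [ 0.3742 -0.2136  0.0373] [0.027 0.026 0.013] 781
[320. 201.] [ 0.3733 -0.157   0.0355] [0.018 0.018 0.009] 287
in tote
```

Request:
move_arm --increments '[[[0, 0, 0], [0, 0, 0.035], 0.38], [[0, 0, 0], [0, 0, 0.035], 0.38], [[0, 0, 0], [0, 0, 0.035], 0.38], [[0, 0, 0], [0, 0, 0.035], 0.38], [[0, 0, 0], [0, 0, 0], 0.38], [[0, 0, 0], [0, 0, 0], 0.38], [[0, 0, 0], [0, 0, 0], 0.1], [[0, 0, 0], [0, 0, 0], 0.1], [[0, 0, 0], [0, 0, 0], 0.1], [[0, 0, 0], [0, 0, 0], 0.1]]'

```text
time: 27.03
eef_pos: [0.3752, -0.1582, 0.0458]
ee_rot: [0.001, 0.998, -0.055, 0.002]
contact_force: [0.4, 0.5, 3.2]
gripper_width: 0.0149
```

Request:
move_arm --increments '[[[0, 0, 0], [0, 0, -0.035], 0.1], [[0, 0, 0], [0, 0, -0.035], 0.1], [[0, 0, 0], [0, 0, -0.035], 0.1], [[0, 0, 0], [0, 0, -0.035], 0.1], [[0, 0, 0], [0.0306, 0.011, 0], 0.1], [[0, 0, 0], [0.0306, 0.011, 0], 0.1], [[0, 0, 0], [0.0306, 0.011, 0], 0.1], [[0, 0, 0], [0.0306, 0.011, 0], 0.1], [[0, 0, 0], [0.0306, 0.011, 0], 0.1], [[0, 0, 0], [0.0306, 0.011, 0], 0.1], [[0, 0, 0], [0, 0, 0], 0.1], [[0, 0, 0], [0, 0, 0], 0.1]]'

```text
time: 28.03
eef_pos: [0.5492, -0.2435, 0.1823]
ee_rot: [-0.0, 0.998, -0.056, -0.001]
contact_force: [-0.7, -0.6, -0.5]
gripper_width: 0.0151
```

```bash
python3 look.py w11
```

```text
28.0833 [ 0.54841387 -0.24297446  0.1830057 ] -0.11106464462133214
handle
[158. 305.] [ 0.5136 -0.137   0.1153] [0.012 0.014 0.031] 840
tote ((570.66064453125, -249.26339721679688), (159.992919921875, 89.20714569091797), 83.61944580078125)
tray
[306. 321.] [ 0.4372 -0.2184  0.0323] [0.019 0.017 0.002] 248
in tote
[212. 177.] [ 0.5822 -0.1769  0.079 ] [0.075 0.014 0.018] 971
[392. 158.] [ 0.5837 -0.2943  0.078 ] [0.018 0.018 0.016] 565
[321. 165.] [ 0.5848 -0.2474  0.078 ] [0.018 0.018 0.016] 465
[253. 188.] [ 0.5743 -0.2004  0.078 ] [0.018 0.018 0.016] 552
[386. 219.] [ 0.5423 -0.2885  0.0779] [0.018 0.018 0.016] 573
[256. 243.] [ 0.5353 -0.1966  0.079 ] [0.007 0.053 0.018] 708
```

View pics/w11.png

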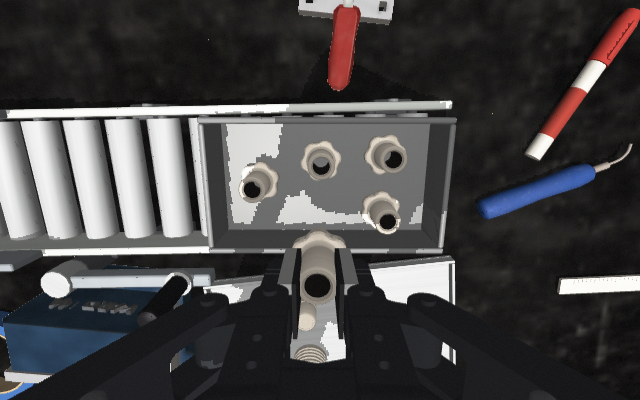

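Request:
move_arm --increments '[[[0, 0, 0], [0, 0, 0.03], 0.1], [[0, 0, 0], [0, 0, 0.03], 0.1], [[0, 0, 0], [0, 0, 0.02], 0.1], [[0, 0, 0], [0, 0, 0.01], 0.1], [[0, 0, 0], [0, 0, 0], 0.1], [[0, 0, 0], [0, 0, 0.002], 0.28], [[0, 0, 0], [0, 0, 0], 0.28], [[0, 0, 0], [0, 0, 0], 0.28], [[0, 0, 0], [0, 0, -0.02], 0.28], [[0, 0, 0], [0, 0, -0.034], 0.28], [[0, 0, 0], [0, 0, -0.038], 0.28], [[0, 0, 0], [0, 0, 0], 0.28]]'

```text
time: 29.08
eef_pos: [0.5521, -0.245, 0.1941]
ee_rot: [0.004, 0.998, -0.056, 0.008]
contact_force: [0.6, -0.7, 2.8]
gripper_width: 0.024
```

Request:
move_arm --increments '[[[0, 0, 0], [0, 0.034, -0.01], 0], [[0, 0, 0], [0, 0.034, -0.01], 0], [[0, 0, 0], [0, 0.034, 0], 0], [[0, 0, 0], [0.01, 0.03, 0], 0], [[0, 0, 0], [0.01, 0.02, 0], 0], [[0, 0, 0], [0, 0, 0], 0], [[0, 0, 0], [0, 0, 0], 0]]'

```text
time: 29.67
eef_pos: [0.5514, -0.3974, 0.2032]
ee_rot: [-0.0, 0.998, -0.056, 0.0]
contact_force: [0.8, 0.8, -0.5]
gripper_width: 0.0001
```

```bash
python3 look.py w12; python3 - <<'E'
from h import *
c=imaging.calibration("top");p,d=imaging.capture("top")
for b in blobs(cloud(d,c),.025,.055,(.33,.48,-.37,-.12),4): print(*b)
E
```

```text
29.7167 [ 0.55144806 -0.3963611   0.20341496] -0.1116622734300925
handle
tote ((570.59912109375, -249.02301025390625), (161.3957977294922, 90.25213623046875), 83.61820220947266)
tray
[151. 324.] [ 0.4396 -0.2172  0.0324] [0.014 0.018 0.003] 149
in tote
[128. 145.] [ 0.6136 -0.2654  0.079 ] [0.013 0.109 0.018] 399
[ 18. 199.] [ 0.5806 -0.1748  0.079 ] [0.078 0.01  0.018] 2051
[177. 181.] [ 0.5841 -0.2949  0.078 ] [0.018 0.019 0.016] 582
[115. 187.] [ 0.5849 -0.2486  0.0779] [0.018 0.018 0.016] 683
[ 58. 207.] [ 0.5743 -0.201   0.0779] [0.018 0.018 0.016] 753
[182. 235.] [ 0.5426 -0.2887  0.0779] [0.017 0.019 0.016] 559
[121. 237.] [ 0.5463 -0.2426  0.0783] [0.018 0.018 0.016] 644
[ 79. 257.] [ 0.5344 -0.2078  0.079 ] [0.009 0.075 0.018] 880
```

View pics/w12.png

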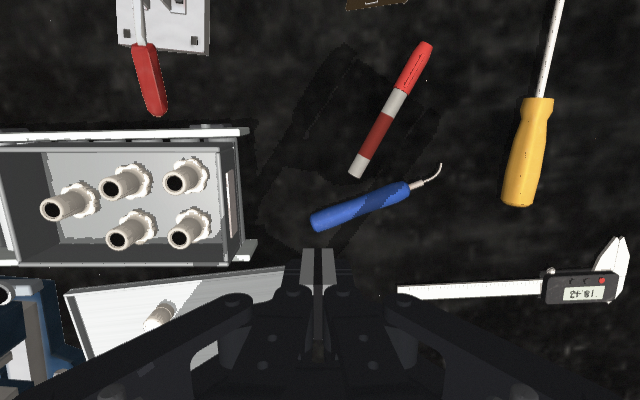

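Request:
move_arm --increments '[[[0, 0, 0], [0.002, -0.02, 0], 0], [[0, 0, 0], [0, -0.02, 0], 0], [[0, 0, 0], [0, 0, 0.03], 0], [[0, 0, 0], [0, 0, 0.03], 0], [[0, 0, 0], [0, 0, 0.03], 0], [[0, 0, 0], [0, 0, 0.03], 0], [[0, 0, 0], [0, 0, 0], 0], [[0, 0, 0], [0, 0, 0], 0]]'

```text
time: 30.43
eef_pos: [0.5569, -0.3547, 0.0818]
ee_rot: [-0.001, 0.998, -0.055, -0.002]
contact_force: [0.4, -0.6, 0.4]
gripper_width: 0.0002
```

```bash
python3 look.py w13 | grep -A1 -E "tote|^3"
```

```text
30.4833 [ 0.55835445 -0.3560998   0.08454248] -0.11008213221359808
handle
tote ((582.8942260742188, -283.96923828125), (80.0312271118164, 152.98988342285156), 13.110941886901855)
tray
in tote
[106. 174.] [ 0.6125 -0.2778  0.079 ] [0.01  0.084 0.018] 1869
```

View pics/w13.png

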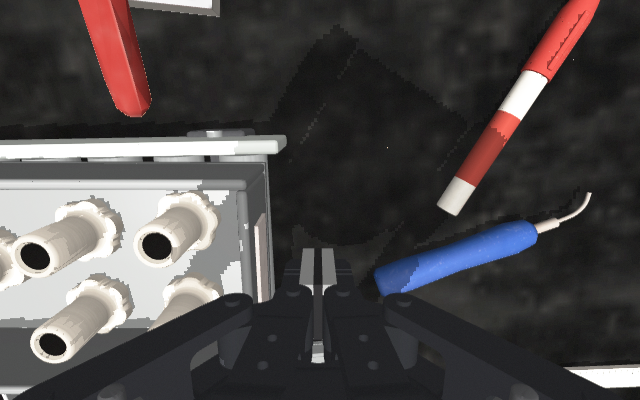

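Request:
move_arm --increments '[[[0, 0, 0], [0, -0.004, 0], 0], [[0, 0, 0], [0, -0.004, 0], 0], [[0, 0, 0], [0, -0.004, 0], 0], [[0, 0, 0], [0, -0.004, 0], 0], [[0, 0, 0], [0, -0.005, 0], 0], [[0, 0, 0], [0, -0.006, 0], 0], [[0, 0, 0], [0, -0.007, 0], 0], [[0, 0, 0], [0, -0.008, 0], 0], [[0, 0, 0], [0, -0.008, 0], 0], [[0, 0, 0], [0, -0.008, 0], 0], [[0, 0, 0], [0, -0.008, 0], 0], [[0, 0, 0], [0, -0.008, 0], 0]]'

```text
time: 31.48
eef_pos: [0.5659, -0.2822, 0.0831]
ee_rot: [-0.0, 0.998, -0.055, -0.001]
contact_force: [-1.7, -2.6, 1.6]
gripper_width: -0.0001
```

Request:
move_arm --increments '[[[0, 0, 0], [0, -0.008, 0], 0], [[0, 0, 0], [0, -0.008, 0], 0], [[0, 0, 0], [0, -0.008, 0], 0], [[0, 0, 0], [0, -0.008, 0], 0], [[0, 0, 0], [0, -0.008, 0], 0], [[0, 0, 0], [0, -0.008, 0], 0], [[0, 0, 0], [0, -0.008, 0], 0], [[0, 0, 0], [0, -0.008, 0], 0], [[0, 0, 0], [0, -0.008, 0], 0], [[0, 0, 0], [0, -0.008, 0], 0], [[0, 0, 0], [0, -0.008, 0], 0], [[0, 0, 0], [0, -0.008, 0], 0]]'

```text
time: 32.48
eef_pos: [0.5769, -0.187, 0.0831]
ee_rot: [-0.0, 0.998, -0.056, -0.0]
contact_force: [-0.8, -2.4, -1.2]
gripper_width: -0.0001
```

Request:
move_arm --increments '[[[0, 0, 0], [0, -0.008, 0], 0], [[0, 0, 0], [0, -0.008, 0], 0], [[0, 0, 0], [0, -0.008, 0], 0], [[0, 0, 0], [0, -0.008, 0], 0], [[0, 0, 0], [0, -0.008, 0], 0], [[0, 0, 0], [0, -0.008, 0], 0], [[0, 0, 0], [0, -0.007, 0], 0], [[0, 0, 0], [0, -0.006, 0], 0]]'

```text
time: 33.15
eef_pos: [0.5836, -0.1264, 0.0834]
ee_rot: [0.0, 0.998, -0.055, -0.0]
contact_force: [-1.0, -2.1, -1.1]
gripper_width: -0.0001
```

```bash
python3 - <<'E'
from h import *
o=ctrl.observe();print(o["eef_pos"],o["contact_force"])
c=imaging.calibration("top");p,d=imaging.capture("top")
cv2.imwrite("pics/top2.png",cv2.resize(p[135:285,175:360],None,fx=4.3,fy=4,interpolation=cv2.INTER_CUBIC)[:600,:796])
c=imaging.calibration("wrist");p,d=imaging.capture("wrist");W=cloud(d,c)
for b in blobs(W,.07,.083,(.5,.7,-.16,.2)): print(*b)
E
```

```text
[ 0.58364807 -0.12639669  0.08339077] [-1.01643077 -2.11285513 -1.08575683]
[187. 206.] [ 0.6182 -0.0701  0.0765] [0.059 0.135 0.013] 3701
[201. 236.] [ 0.6076 -0.0766  0.0765] [0.015 0.014 0.013] 671
[ 90. 251.] [ 0.6064 -0.0303  0.0765] [0.017 0.014 0.013] 1069
[183. 255.] [ 0.6051 -0.0738  0.0765] [0.012 0.012 0.013] 509
[ 65. 266.] [ 0.6057 -0.0265  0.0768] [0.012 0.012 0.012] 605
[  5. 291.] [0.5938 0.0129 0.0732] [0.014 0.007 0.006] 285
[101. 331.] [ 0.5689 -0.0245  0.0765] [0.016 0.016 0.013] 1000
[ 82. 351.] [ 0.5666 -0.0214  0.0779] [0.011 0.012 0.01 ] 439
[215. 345.] [ 0.563  -0.0777  0.0813] [0.005 0.001 0.003] 30
[200. 353.] [ 0.5608 -0.0707  0.0794] [0.006 0.008 0.007] 108
[ 30. 372.] [0.5542 0.0117 0.0765] [0.005 0.036 0.013] 1227
[192. 367.] [ 0.5474 -0.062   0.0743] [0.002 0.003 0.003] 20
```

View pics/top2.png

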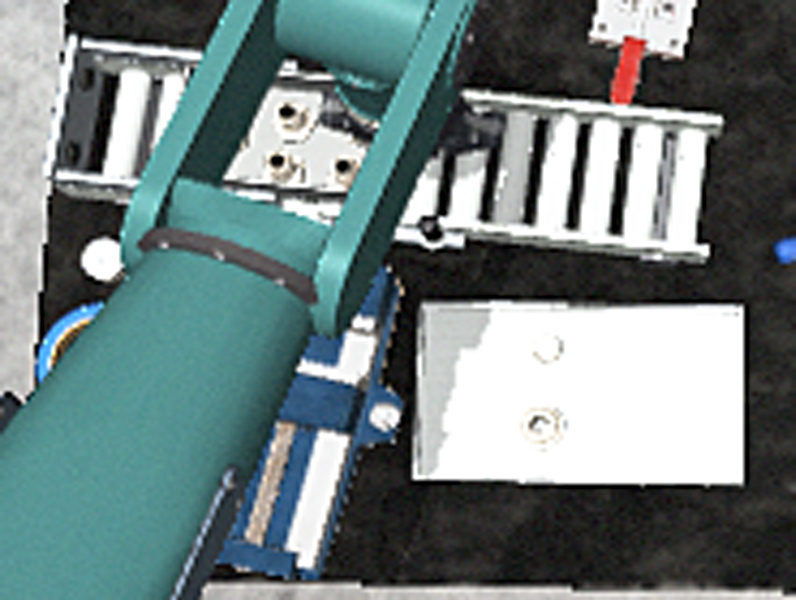

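Request:
move_arm --increments '[[[0, 0, 0], [0, -0.007, 0], 0], [[0, 0, 0], [0, -0.007, 0], 0], [[0, 0, 0], [0, -0.007, 0], 0], [[0, 0, 0], [0, -0.007, 0], 0], [[0, 0, 0], [0, -0.007, 0], 0], [[0, 0, 0], [0, -0.007, 0], 0], [[0, 0, 0], [0, -0.006, 0], 0], [[0, 0, 0], [0, -0.005, 0], 0], [[0, 0, 0], [0, -0.004, 0], 0], [[0, 0, 0], [0, -0.003, 0], 0]]'

```text
time: 34.08
eef_pos: [0.5903, -0.067, 0.0832]
ee_rot: [-0.0, 0.998, -0.055, -0.0]
contact_force: [-1.9, -2.0, 1.2]
gripper_width: -0.0002
```

Request:
move_arm --increments '[[[0, 0, 0], [0, -0.003, 0], 0], [[0, 0, 0], [0, -0.003, 0], 0], [[0, 0, 0], [0, -0.002, 0], 0], [[0, 0, 0], [0, -0.002, 0], 0]]'

```text
time: 34.42
eef_pos: [0.5913, -0.0576, 0.0832]
ee_rot: [0.0, 0.998, -0.056, -0.0]
contact_force: [-2.1, -2.0, -0.1]
gripper_width: 0.0001
```

Request:
move_arm --increments '[[[0, 0, 0], [0, -0.002, 0], 0], [[0, 0, 0], [0, -0.002, 0], 0], [[0, 0, 0], [0, -0.002, 0], 0], [[0, 0, 0], [0, 0, 0], 0]]'

```text
time: 34.75
eef_pos: [0.5916, -0.0547, 0.0833]
ee_rot: [0.003, 0.998, -0.056, -0.0]
contact_force: [-2.9, -10.4, 1.0]
gripper_width: 0.0001
```

Request:
move_arm --increments '[[[0, 0, 0], [0, -0.002, 0], 0], [[0, 0, 0], [0, -0.002, 0], 0], [[0, 0, 0], [0, 0, 0], 0]]'

```text
time: 35.0
eef_pos: [0.5916, -0.0545, 0.0834]
ee_rot: [0.007, 0.998, -0.057, -0.001]
contact_force: [-4.9, -19.2, 0.2]
gripper_width: 0.0
```

Request:
move_arm --increments '[[[0, 0, 0], [0, 0.004, 0], 0], [[0, 0, 0], [0, 0.006, 0], 0], [[0, 0, 0], [0, 0.015, 0], 0], [[0, 0, 0], [0, 0.015, 0], 0], [[0, 0, 0], [0, 0, -0.035], 0], [[0, 0, 0], [0, 0, -0.035], 0], [[0, 0, 0], [0, 0, -0.035], 0], [[0, 0, 0], [-0.035, 0.02, -0.035], 0.4], [[0, 0, 0], [-0.035, 0.015, 0], 0.4], [[0, 0, 0], [0, 0, 0], 0.4], [[0, 0, 0], [0, 0, 0], 0.4]]'

```text
time: 35.92
eef_pos: [0.522, -0.1106, 0.2161]
ee_rot: [-0.001, 0.998, -0.056, 0.001]
contact_force: [0.3, 0.6, -0.1]
gripper_width: 0.0342
```

```bash
python3 - <<'E'
from h import *
o=ctrl.observe();print(o["eef_pos"],o["contact_force"])
c=imaging.calibration("wrist");p,d=imaging.capture("wrist");cv2.imwrite("pics/w14.png",p);W=cloud(d,c)
print("handle")
for b in blobs(W,.1,.14,(.49,.55,-.2,.1)): print(*b)
print("in")
for b in blobs(W,.07,.0835,(.55,.64,-.05,.13)): print(*b)
m=(W[...,2]>.0885)&(W[...,2]<.095)&(W[...,0]>.53)&(W[...,0]<.7)&(W[...,1]>-.06)&(W[...,1]<.2)
print("tote",cv2.minAreaRect((W[m][:,:2]*1000).astype(np.float32)))
E
```

```text
[ 0.52201711 -0.11060158  0.2160782 ] [ 0.28588402  0.62591277 -0.12993162]
handle
[359. 228.] [ 0.5124 -0.136   0.1153] [0.013 0.014 0.031] 544
in
[187.  57.] [ 0.6394 -0.028   0.0777] [0.001 0.013 0.01 ] 49
[215. 120.] [ 0.5926 -0.0388  0.0768] [0.085 0.009 0.013] 766
[142.  68.] [0.6362 0.0054 0.0768] [0.008 0.084 0.013] 315
[ 43. 153.] [0.5952 0.0467 0.0767] [0.089 0.15  0.013] 1875
[165. 102.] [ 0.6119 -0.0052  0.0768] [0.017 0.018 0.013] 391
[103. 109.] [0.6124 0.0412 0.0767] [0.018 0.017 0.013] 513
[ 46. 132.] [0.6009 0.0888 0.0768] [0.018 0.018 0.013] 606
[171. 158.] [5.707e-01 5.000e-04 7.680e-02] [0.018 0.019 0.013] 352
[110. 161.] [0.5737 0.0467 0.0768] [0.018 0.018 0.013] 453
[ 49. 196.] [0.5545 0.099  0.0767] [0.009 0.062 0.013] 281
tote ((592.9598999023438, 43.474525451660156), (165.8396453857422, 100.60919189453125), 84.814208984375)
```

View pics/w14.png

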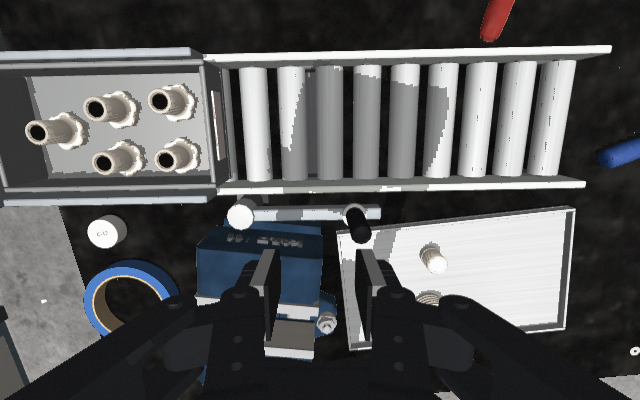

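Request:
move_arm --increments '[[[0, 0, 0], [-0.0071, 0.0264, 0], 0.4], [[0, 0, 0], [0, 0, 0], 0.4], [[0, 0, 0], [0, 0, 0.032], 0.4], [[0, 0, 0], [0, 0, 0.032], 0.4], [[0, 0, 0], [0, 0, 0.032], 0.4], [[0, 0, 0], [0, 0, 0], 0.4], [[0, 0, 0], [0, 0, 0], 0.4], [[0, 0, 0], [0, 0, 0], 0], [[0, 0, 0], [0, 0, 0], 0], [[0, 0, 0], [0, 0, 0], 0], [[0, 0, 0], [0, 0, 0], 0], [[0, 0, 0], [0, 0, 0], 0]]' --force 50

```text
time: 36.97
eef_pos: [0.5144, -0.1383, 0.1222]
ee_rot: [0.002, 0.998, -0.056, 0.003]
contact_force: [0.2, -5.6, -1.9]
gripper_width: 0.0126
```

```bash
python3 - <<'E'
from h import *
o=ctrl.observe();e=o["eef_pos"];R=rot();print(e,o["contact_force"],o["gripper_width"])
h=np.array([.5205,-.0505]);lane=-.1
v=e[:2]-h;r=np.hypot(*v);a0=np.arctan2(v[1],v[0]);a1=lane+0.0;print(r,a0)
A=np.linspace(a0,a1,20);pts=h+.09*np.c_[np.cos(A),np.sin(A)];pts[0]=e[:2]
x=R.as_matrix()[:2,0];y=R.as_matrix()[:2,1];D=np.diff(pts,axis=0)
print(np.c_[D@x,D@y].round(4).tolist(),pts[-1])
E
```

```text
[ 0.51443899 -0.13827716  0.12218056] [ 0.20037635 -5.626893   -1.89952549] 0.01255217463543972
0.08798617188526282 -1.6397369036484164
[[0.0074, 0.0014], [0.0072, -0.0012], [0.0071, -0.0018], [0.0069, -0.0023], [0.0067, -0.0029], [0.0064, -0.0034], [0.0061, -0.0039], [0.0058, -0.0044], [0.0054, -0.0049], [0.005, -0.0053], [0.0046, -0.0057], [0.0041, -0.006], [0.0036, -0.0063], [0.0031, -0.0066], [0.0025, -0.0068], [0.002, -0.007], [0.0014, -0.0072], [0.0008, -0.0072], [0.0002, -0.0073]] [ 0.61005037 -0.05948501]
```

Request:
move_arm --increments '[[[0, 0, 0], [0.0074, 0, 0], 0], [[0, 0, 0], [0.0072, -0.001, 0], 0], [[0, 0, 0], [0.0071, -0.0016, 0], 0], [[0, 0, 0], [0.0069, -0.0022, 0], 0], [[0, 0, 0], [0.0067, -0.0027, 0], 0], [[0, 0, 0], [0.0064, -0.0033, 0], 0], [[0, 0, 0], [0.0061, -0.0038, 0], 0], [[0, 0, 0], [0.0058, -0.0043, 0], 0], [[0, 0, 0], [0.0054, -0.0048, 0], 0], [[0, 0, 0], [0.005, -0.0052, 0], 0], [[0, 0, 0], [0, 0, 0], 0]]'

```text
time: 37.88
eef_pos: [0.5842, -0.1194, 0.1223]
ee_rot: [0.005, 0.998, -0.056, 0.006]
contact_force: [8.8, -12.3, -6.4]
gripper_width: 0.0126
```

Request:
move_arm --increments '[[[0, 0, 0], [0.0046, -0.0057, 0], 0], [[0, 0, 0], [0.0041, -0.006, 0], 0], [[0, 0, 0], [0.0036, -0.0063, 0], 0], [[0, 0, 0], [0.0031, -0.0066, 0], 0], [[0, 0, 0], [0.0025, -0.0068, 0], 0], [[0, 0, 0], [0.002, -0.007, 0], 0], [[0, 0, 0], [0.0014, -0.0072, 0], 0], [[0, 0, 0], [0.0008, -0.0072, 0], 0], [[0, 0, 0], [0.0002, -0.0073, 0], 0], [[0, 0, 0], [0, 0, 0], 0], [[0, 0, 0], [0, 0, 0], 0]]'

```text
time: 38.8
eef_pos: [0.6215, -0.0599, 0.1229]
ee_rot: [0.002, 0.998, -0.055, 0.017]
contact_force: [34.8, -6.3, -19.4]
gripper_width: 0.0103
```

```bash
python3 - <<'E'
from h import *
o=ctrl.observe();print(o["eef_pos"],rot().as_euler("ZYX"),o["contact_force"],o["wrist_torque"],o["gripper_width"])
c=imaging.calibration("wrist");p,d=imaging.capture("wrist");cv2.imwrite("pics/w15.png",p);W=cloud(d,c)
for b in blobs(W,.07,.082,(.5,.64,-.15,-.03)): print(*b)
E
```

```text
[ 0.6215305  -0.05993439  0.1228907 ] [-0.11061285 -0.03513394  3.13963234] [ 34.83740132  -6.2654058  -19.38631273] [-1.00965234 -5.44067019  0.39335535] 0.010259528601452747
[278. 234.] [ 0.6285 -0.0365  0.076 ] [0.022 0.013 0.012] 219
[318. 246.] [ 0.6242 -0.0581  0.076 ] [0.015 0.012 0.012] 579
[317. 351.] [ 0.5632 -0.0515  0.0788] [0.016 0.011 0.004] 384
```

View pics/w15.png

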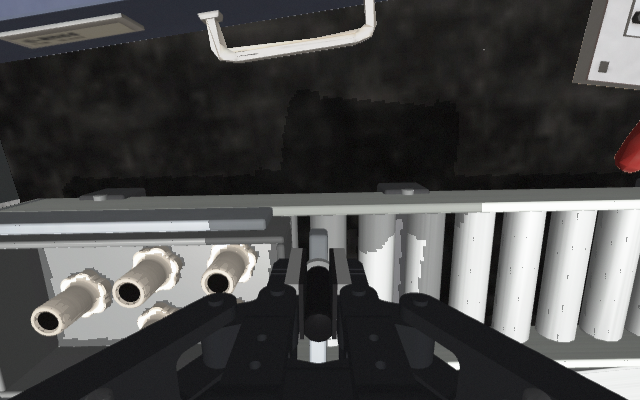

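Request:
move_arm --increments '[[[0, 0, 0], [0, 0, 0], 0.3], [[0, 0, 0], [0, 0, 0], 0.3], [[0, 0, 0], [0, 0, 0], 0.3], [[0, 0, 0], [0, 0, 0], 0.3]]' --force 20

```text
time: 39.18
eef_pos: [0.6085, -0.0573, 0.1207]
ee_rot: [-0.0, 0.998, -0.055, 0.0]
contact_force: [0.2, 0.1, -0.5]
gripper_width: 0.0258
```

Request:
move_arm --increments '[[[0, 0, 0], [0, 0, -0.03], 0.3], [[0, 0, 0], [0, 0, -0.035], 0.3], [[0, 0, 0], [0, 0, -0.035], 0.3], [[0, 0, 0], [-0.03, 0.03, -0.03], 0.3], [[0, 0, 0], [-0.03, 0.03, 0], 0.3], [[0, 0, 0], [-0.03, 0.03, 0], 0.3], [[0, 0, 0], [0, 0, 0], 0.3], [[0, 0, 0], [0, 0, 0], 0.3]]'

```text
time: 39.85
eef_pos: [0.5152, -0.1316, 0.2445]
ee_rot: [-0.0, 0.998, -0.057, 0.001]
contact_force: [0.8, 0.5, 0.2]
gripper_width: 0.0255
```

```bash
python3 - <<'E'
from h import *
o=ctrl.observe();print(o["time"],o["eef_pos"],o["contact_force"])
c=imaging.calibration("wrist");p,d=imaging.capture("wrist");cv2.imwrite("pics/w16.png",p);W=cloud(d,c)
print("handle/hinge")
for b in blobs(W,.095,.14,(.49,.65,-.2,0)): print(*b)
for b in blobs(W,.07,.09,(.5,.545,-.075,-.02)): print(*b)
m=(abs(W[...,2]-.08)<.003)&(W[...,0]>.535)&(W[...,0]<.62)&(W[...,1]>-.075)&(W[...,1]<-.048)
q=W[m];print("arm",len(q),np.arctan(np.polyfit(q[:,0],q[:,1],1)[0]))
# near and far rails (tops z .06), outside bay
for lo,hi in ((.49,.54),(.585,.64)):
    m=(abs(W[...,2]-.06)<.003)&(W[...,0]>lo)&(W[...,0]<hi)&(W[...,1]>-.31)&(W[...,1]<-.08)
    q=W[m]; print("rail",len(q),np.arctan(np.polyfit(q[:,1],q[:,0],1)[0]) if len(q)>20 else 0)
print("parts")
for b in blobs(W,.07,.0865,(.55,.64,-.04,.13)): print(*b)
W=cloud(imaging.capture("top")[1],imaging.calibration("top"))
for b in blobs(W,.025,.055,(.33,.48,-.37,-.12),4): print("tray",*b)
E
```

```text
39.85 [ 0.51522641 -0.13155874  0.24446124] [0.75116544 0.50213441 0.15598021]
handle/hinge
[199.  90.] [ 0.6094 -0.0569  0.1132] [0.013 0.014 0.036] 615
[212. 238.] [ 0.4969 -0.0455  0.0977] [0.014 0.068 0.005] 745
[223. 195.] [ 0.5273 -0.0471  0.0771] [0.035 0.021 0.014] 759
[191. 184.] [ 0.5387 -0.023   0.0792] [0.006 0.006 0.016] 100
[205. 225.] [ 0.5017 -0.0284  0.08  ] [0.003 0.017 0.019] 129
[221. 222.] [ 0.501  -0.0405  0.0745] [0.002 0.005 0.007] 19
arm 944 -0.12511863850437846
rail 1648 0.09158028759101763
rail 2173 0.09166083012056421
parts
[171.  57.] [ 0.6394 -0.0271  0.0801] [0.001 0.016 0.013] 64
[130.  67.] [0.6361 0.0052 0.0783] [0.008 0.086 0.016] 336
[ 36. 142.] [0.5953 0.0465 0.0782] [0.089 0.15  0.016] 1867
[151.  97.] [ 0.6122 -0.0049  0.0781] [0.018 0.019 0.016] 520
[ 94. 104.] [0.6123 0.0417 0.078 ] [0.017 0.019 0.016] 593
[200. 141.] [ 0.5758 -0.037   0.0783] [0.052 0.006 0.016] 401
[ 43. 125.] [0.6007 0.0883 0.078 ] [0.018 0.018 0.016] 640
[157. 150.] [ 0.5706 -0.      0.078 ] [0.018 0.018 0.016] 464
[102. 153.] [0.5736 0.0469 0.0781] [0.018 0.018 0.016] 550
[ 32. 183.] [0.5666 0.0996 0.0782] [0.033 0.061 0.016] 542
tray [302. 222.] [ 0.4346 -0.2197  0.0338] [0.017 0.016 0.01 ] 32
tray [300. 241.] [ 0.3742 -0.2166  0.0373] [0.031 0.031 0.024] 82
```

View pics/w16.png

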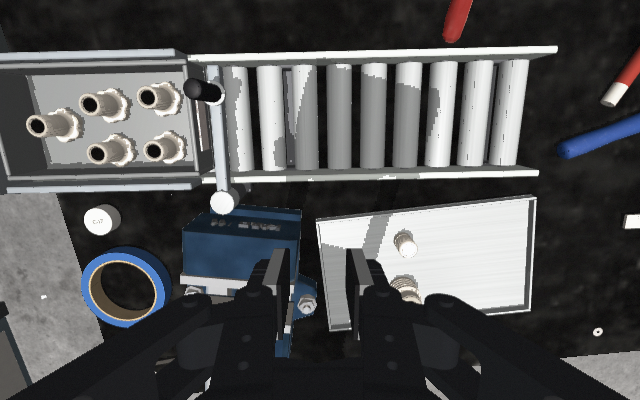

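```bash
python3 -c "
from plant import ctrl
print(ctrl.close_job())"
```

```text
the job is handed in; nothing more can be done
None
```

The job is done and handed in at about 40 s of robot time, though I got no verdict back. I pulled the tote back about 47 mm so the gate could swing clear. I then opened the gate lever and stood all five finished parts (the sixth was absent) upright in the tote. After that I pushed the tote home and swung the gate lever back across the lane.

**Last checks:**
- **Tote:** its centre is at lane y ≈ 0.154 m against the 0.155 m target. It stopped moving under about 20 N, and I saw no rebound.
- **Parts:** all five are upright in the tote, and the boss and blank are still in the tray.
- **Gate:** it reads −0.02 rad from the handle position. A cruder line fit along the arm gave about 0.03 rad. They differ slightly, but both are within the 0.12 rad limit.
- **Bystanders:** nothing touched them. The tape roll, marker and deburring tool look unmoved in the last pictures. The caliper was last seen in place before the push.
- **Robot:** clear of everything at hand-in.

**Off plan:** while closing the gate, the handle slid to the edge of the finger pads and pushed the tool about 11 mm sideways, peaking near 35 N. Opening the fingers cleared it, and the gate stayed closed.

I viewed 14 pictures.

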